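# Pack three printed cover plates into a packing frame and snap the catch

## Task

Pack the three grey printed plates flat into the three-walled black packing frame, each pushed fully home: first the big L, its long arm flat along the back wall and its leg along the side wall away from the catch, then the small L hooked round the big L's leg, and last the plain bar in the gap that is left. Push the bar in past the sprung steel catch in the frame's side until the catch snaps out again behind it, and leave the other loose things on the bench (gear wheels, glue bottle, screwdriver) where they are.

Things in the scene. Friction and masses are not known exactly. Their poses are not given: they have to be found in the camera images.
- frame: Black frame fixed on the bench: walls 20 mm high, 10 mm thick on three sides, no floor (plates slide in on the bench), open at -x. Origin on the bench, mid packing rectangle: 104 mm deep (own x -52 to +52, back wall at +52), 121 mm wide (own y -60.5 to +60.5). Own x points in from the mouth to the back wall, y left looking in, z up. The plates fill it, 2 mm to spare in depth, 3 in width.
- frame_mouth (a point): Middle of the rectangle's open front edge, on the bench (frame x -52 mm, axes as the frame's). In front of it the side walls run on 22 mm, then flare outward by about 7 mm over another 15 mm. The sprung catch sits in the right (-y) wall just in front of this edge (frame x -68 to -53 mm); its steel housing, 23 mm high, stands outside that wall out to frame y -100 mm.
- frame_back (a point): Middle of the back wall's inner face, on the bench (frame x +52 mm). The big L, first in, is packed with its long arm along this wall and its leg along the left wall, towards the mouth: big_l_mid at frame x +35, y 0 to +1.5 mm, its axes along the frame's. Too far right, it leaves the gap for the bar too narrow.
- packed_small_l (a point): Where small_l_mid lies when packed (frame x -16, y 0 mm), 6 mm up, axes of the small L along the frame's: column to the right of the big L's leg, foot in front of that leg, touching it. The bar's packed place is 39 mm to the right (-y) of this point (frame x -16, y -39 mm), its long side along frame x; it goes in last.
- big_l_mid (a point): Grey printed plastic, 12 mm thick, lying flat, this side up (bosses 4 mm high on top); upright edges, outer corners rounded 6 mm. L-shape: long arm 118 mm (own y -59 to +59) by 32 mm (own x -16 to +16); leg at its +y end (y +19 to +59) reaching to x -50 mm. Point: middle of the long arm, half-way up (6 mm). About 75 g.
- small_l_mid (a point): Grey printed plastic, 12 mm thick, lying flat, this side up (bosses 4 mm high on top); upright edges, outer corners rounded 6 mm. L-shape: column 70 mm long (own x -35 to +35), 37 mm wide (own y -18.5 to +18.5); foot at its -x end (x -35 to +1) reaching to y +58.5 mm. Point: middle of the column, half-way up. About 58 g.
- bar_mid (a point): Grey printed plastic, 12 mm thick, lying flat, this side up (bosses 4 mm high on top); upright edges, outer corners rounded 6 mm. Plain bar 70 mm (own x) by 42 mm (own y). Point: its centre, half-way up. About 42 g. Either end may lead.
- catch (a joint): Sprung catch: 0 = out, its nose 3.5 mm into the mouth; grows to 0.008 m as pressed into the wall (spring 1.4 N out, 2.6 N at 3.5 mm). Its 27 degree ramp faces the mouth: a plate pushed in along frame x presses it aside by itself (some 3 to 10 N of push) and is nudged to the left by it. Its square back face, at frame x -53 mm, snaps out behind the bar when the bar is home.
- catch_nose (a point): Tip of the catch's steel nose, when out at frame x -55, y -57 mm, 10 mm above the bench; moves with the catch.
- gear_mid (a point): Bystander: red printed gear wheel, 68 mm across its teeth, 12 mm thick plus a hub 6 mm high, lying flat; point at its centre, 6 mm up.
- glue_mid (a point): Bystander: small amber glue bottle, 36 mm across, 75 mm high, standing; point at its centre, half-way up.
- driver_grip (a point): Bystander: screwdriver 190 mm long lying on the bench; point in its handle, the shaft lies along own +x.
- pinion: Bystander: white pinion, 41 mm across its teeth, 14 mm thick plus a 6 mm hub, lying flat; origin at the centre of its underside.
Not all that is in view belongs to the job. Leave any green or purple look-alike of the part that bears bar_mid alone.

How it is judged:
On the way, in this order (a step that is already met when the one before it is completed fails the run):
1. the big L is in the frame (x of big_l_mid in the frame of frame above 0.015 m and y of big_l_mid in the frame of frame between -0.01 and 0.01 m and angle between the x axis of big_l_mid and the x axis of frame, either way round below 0.1 rad and z of big_l_mid in the frame of frame below 0.012 m), for 0.1 s.
2. the small L is in the frame (x of small_l_mid in the frame of frame above -0.03 m and y of small_l_mid in the frame of frame between -0.01 and 0.01 m and angle between the x axis of small_l_mid and the x axis of frame, either way round below 0.1 rad and z of small_l_mid in the frame of frame below 0.012 m), for 0.1 s.
3. the bar is in the frame (x of bar_mid in the frame of frame above -0.03 m and y of bar_mid in the frame of frame between -0.049 and -0.029 m and angle between the x axis of bar_mid and the x axis of frame, either way round below 0.1 rad and z of bar_mid in the frame of frame below 0.012 m), for 0.1 s.
At the end, for the whole second after the job is handed in: All three plates lie flat in the frame, right side up and at rest, each within about 4 mm and 0.06 rad of its packed place (big L along the back wall, small L round its leg, bar in the gap on the right), and the catch is out again (less than 1.5 mm pressed) behind the bar (x of big_l_mid in the frame of frame between 0.03 and 0.039 m and y of big_l_mid in the frame of frame between -0.004 and 0.004 m and z of each of big_l_mid, small_l_mid, bar_mid in the frame of frame below 0.01 m and angle between the x axis of each of big_l_mid, small_l_mid, bar_mid and the x axis of frame, either way round below 0.06 rad and angle between each of big_l_mid, small_l_mid, bar_mid's own z axis and vertical below 0.06 rad and linear speed of each of big_l, small_l, bar below 0.01 m/s and x of small_l_mid in the frame of frame between -0.021 and -0.012 m and y of small_l_mid in the frame of frame between -0.004 and 0.004 m and x of bar_mid in the frame of frame between -0.021 and -0.012 m and y of bar_mid in the frame of frame between -0.043 and -0.035 m and value of joint catch below 0.0015 m); the robot touches nothing.
It fails at once if the gear wheel is shifted by more than 30 mm (distance of gear_mid from where it was at the start of the episode above 0.03 m).
It fails at once if the glue bottle is shifted by more than 30 mm (distance of glue_mid from where it was at the start of the episode above 0.03 m).
It fails at once if the screwdriver is shifted by more than 30 mm (distance of driver_grip from where it was at the start of the episode above 0.03 m).
It fails at once if the pinion is shifted by more than 30 mm (distance of pinion from where it was at the start of the episode above 0.03 m).
It also fails if it takes over 72 s, if anything falls off the work surface, if the arm or the gripper's body presses on something with over 40 N, if the wrist force passes 120 N, or if a joint passes its speed limit or range.

## Robot

A 7-joint arm with a two-finger parallel gripper is mounted at the origin on the work surface. World frame = base frame: x ahead of the robot, y to its left, z up, the work surface at z = 0. Lengths are in m, angles in rad, forces in N, time in s.
With the tool pointing down it reaches from about 0.35 to 0.9 m from the base axis. Payload 8.1 kg.
Tool frame: the origin (TCP) lies on the centre line of the jaws, within the pads' length; the fingertips stand arm.tip_extent ahead of it and the grasp point (between the pads) lies 3 mm ahead of it (arm.tip_extent is the distance from the TCP to the fingertips, in m); y points along the fingers, z is the direction in which the jaws open and shut, and the axes are right-handed (so a half turn about y gives the same grasp; the last joint's range is limited). The gripper opens to 92 mm and grips with 3 to 60 N. Pads are 19 mm wide; open, the fingers measure 130 mm over their backs; the gripper's body (75 mm by 190 mm) begins 47 mm behind the grasp point.
Start: joints at [1.192, 0.434, 0.025, 1.573, -0.012, 1.134, -0.075], TCP at [0.17, -0.601, 0.249] pointing down, gripper open.
Joint ranges: [-2.62, 2.62], [-0.44, 2.09], [-1.27, 1.32], [0.08, 2.57], [-1.32, 4.46], [0.12, 2], [-2.74, 2.74]. Speed limits (rad/s): [2.22, 2.22, 3.01, 3.01, 3.14, 3.14, 3.14].

## Interface

Orientations are given as a rotation vector (axis times angle).
In Python, from cell import observe, get_image, sign_off, boxes_of, place_of, arm gives the robot as it stands.
- The arm moves only by the tool arm_command, never from a script. Its argument "plan" is a list of rows, each a list of 2 entries, a list of its own where there are three numbers: the shift along the tool's x, y, z in m, then the turn, a rotation vector about the tool's x, y, z in degrees. In form: [[[tx, ty, tz], [ax, ay, az]], ...]. A call has 1 to 5 rows; each row is the pose to reach, as a shift and turn from the pose commanded when the call began, along the tool's axes at that moment; what a row does not reach only later rows make up. A row lasts 1/10 s, in which the tool goes at most 50 mm and 8.59 degrees, less where a joint would pass 70% of its speed; a pose out of reach is approached as far as the arm can. A call with a gripper value outside its range is refused whole. "fingers" is the closure, from -1 (fully open) to 1 (shut), set as the call begins (left out, the last holds). The fingers move at their own pace and stop on an object; "squeeze" is the grip in N (left out, the last holds). Time passes only in rows, so rows that repeat a pose let the fingers close. It gives the time, the measured TCP pose, the force and the opening at its end, in the units of the state.
- observe(): the state, without advancing time (a new reading comes with each control period).
- get_image(name): name is "scene" or "top"; returns a dict with "color" (384x512x3 uint8, red, green, blue), "camera_matrix" (3x3 intrinsics, pixels), "distortion" ([k1, k2, p1, p2, k3] as OpenCV has them; the pictures are not rectified), "world_to_cam" (4x4, takes a point from world to camera coordinates). Camera axes: x right, y up, looking along -z (the intrinsics and any distortion apply to the point x, -y, -z); pixel columns grow to the right and rows downward; lengths in m; the calibration is good to about 2 mm. A picture is of the moment at which its call begins. There is no depth.
- sign_off(): hands the job in, once; it reports no verdict.
Trained networks look in a picture, given as the dict that the camera call returned (one of the last four; its "shot" number tells which), for a name from the list of things; names that differ only in an ending like _2 or _b are one class to them, and where a whole thing is asked for, a point or a joint stands for the part that bears it (a point fixed in the world has none). Each returns a list of dicts, best first, with "confidence" (0 to 1); they miss things now and then, are a little off and sometimes report something else, mostly with a low value. They report only what shows in the picture. A call takes as long as a camera call. They do not tell look-alikes from the thing itself.
- boxes_of(picture, thing): "point" ([column, row] in pixels, amid what is visible of it).
- place_of(picture, thing): "point" ([column, row] in pixels: a listed point, or the origin of a listed thing).
The state is a dict: "clock": time; "joints": joint angles; "dq": joint speeds; "joint_efforts": joint torques, N m; "position": TCP position; "ee_rot": TCP orientation; "force": force on the tool from outside, world axes, zero at the start; "ft_torque": the same for the moment, N m; "width": opening from 0.0 (shut) to 1.0 (fully open).
Only numpy, scipy, OpenCV 4.12 (cv2) and the standard library are available. Lean on these libraries where they do the work, as an engineer would, in place of code of your own. Each camera call takes 0.05 s, during which the arm holds its last target.

## Working session

There is one attempt and no reset: what is moved stays moved. The work goes in short steps, Python scripts to look and compute and a tool call to move; the robot and the scene stay as the last step left them, time stands still between calls to the robot, and variables do not carry over. Pictures are saved under pics/ and viewed, and the job is handed in when it is done.

Besides the shell and the picture viewer there is one more tool, called after "Call:" as name(argument=value, ...) on one line, values as JSON. arm_command: Moves the arm, as the interface text tells. Its arguments: {"type":"object","properties":{"plan":{"type":"array","items":{"type":"array"}},"fingers":{"type":"number"},"squeeze":{"type":"number"}},"required":["plan"]}

```bash
ls; mkdir -p pics
python3 - <<'E'
from cell import observe,get_image,arm
import cv2,numpy as np
print(observe()); print(arm, [ (a,getattr(arm,a)) for a in dir(arm) if a[0]!='_'])
for n in ("scene","top"):
    p=get_image(n); cv2.imwrite(f"pics/{n}0.png",cv2.cvtColor(p["color"],cv2.COLOR_RGB2BGR)); print(n,p["camera_matrix"],p["distortion"],p["world_to_cam"],p["shot"])
E
```

```text
pics
{'clock': 0.0, 'joints': array([ 1.19239842,  0.43523225,  0.02497219,  1.57409928, -0.01160667,
        1.13398537, -0.07512553]), 'dq': array([ 1.04120170e-03, -1.77842250e-04,  1.48562341e-04,  7.77376180e-05,
        8.84467361e-04,  1.42342240e-03, -1.41385851e-03]), 'joint_efforts': array([-1.14259938e-04, -6.67847300e+01,  9.85531993e-01, -3.14461076e+01,
       -6.03368925e-02,  4.28451528e-02,  1.59214947e-04]), 'position': array([ 0.17001762, -0.60093676,  0.24793833]), 'ee_rot': array([-0.28809572,  2.0756176 , -2.07239429]), 'force': array([ 0.29122474, -0.78413772,  0.66745802]), 'ft_torque': array([-0.0242245 ,  0.07983711, -0.04778874]), 'width': 0.99830947535468}
<Robot object at 0x7fac11d7ba10> [('PlanningError', <class 'cell.PlanningError'>), ('tip_extent', 0.022)]
scene [[362.07528224   0.         256.41778047]
 [  0.         362.07528224 190.50144515]
 [  0.           0.           1.        ]] [0.03219816 0.         0.         0.         0.        ] [[-0.87812178  0.47843387 -0.00178033  0.50062689]
 [-0.25750151 -0.4694778   0.84456117  0.10504849]
 [ 0.40323085  0.74208599  0.53545612 -1.22666283]
 [ 0.          0.          0.          1.        ]] 1
top [[387.1344863    0.         249.81878668]
 [  0.         387.1344863  200.21322604]
 [  0.           0.           1.        ]] [0.03390287 0.         0.         0.         0.        ] [[ 0.02461835 -0.99969364 -0.00256105 -0.0080544 ]
 [ 0.99540769  0.02427559  0.09259713 -0.58352693]
 [-0.09250659 -0.00482888  0.99570036 -1.10027251]
 [ 0.          0.          0.          1.        ]] 2
```

View pics/top0.png

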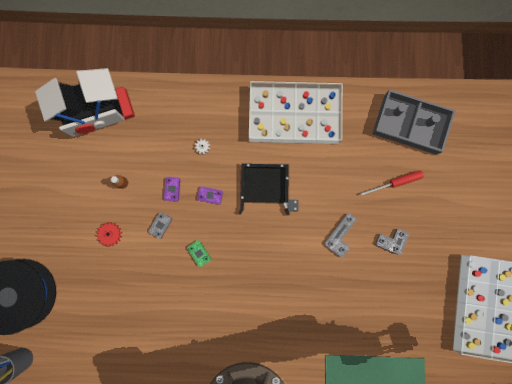

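View pics/scene0.png

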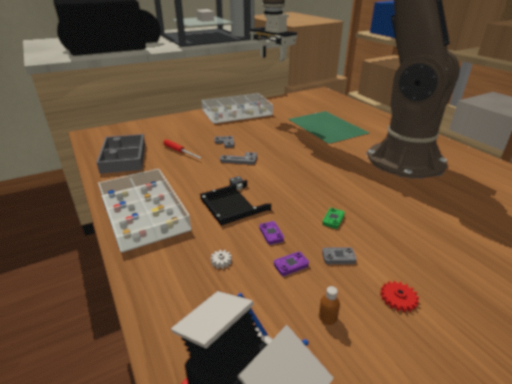

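```bash
cat > h.py <<'E'
import numpy as np,cv2
from cell import observe,get_image,boxes_of,place_of
def proj(p,P):
    P=np.atleast_2d(np.asarray(P,float)); W=p["world_to_cam"]; c=P@W[:3,:3].T+W[:3,3]
    c=c*[1,-1,-1]
    return cv2.projectPoints(c.reshape(-1,1,3),np.zeros(3),np.zeros(3),p["camera_matrix"],np.array(p["distortion"]))[0].reshape(-1,2)
def unproj(p,uv,z):
    n=cv2.undistortPoints(np.array(uv,float).reshape(-1,1,2),p["camera_matrix"],np.array(p["distortion"])).reshape(-1,2)
    W=p["world_to_cam"];R=W[:3,:3];t=W[:3,3]; o=-R.T@t
    d=np.c_[n[:,0],-n[:,1],-np.ones(len(n))]@R
    return o+d*((z-o[2])/d[:,2])[:,None]
def save(p,name,crop=None,k=1):
    im=cv2.cvtColor(p["color"],cv2.COLOR_RGB2BGR)
    if crop: x0,y0,x1,y1=crop; im=im[y0:y1,x0:x1]
    cv2.imwrite("pics/"+name,cv2.resize(im,None,fx=k,fy=k,interpolation=cv2.INTER_CUBIC))
E
python3 - <<'E'
from h import *
np.set_printoptions(precision=4,suppress=True)
Z=dict(frame=0,frame_mouth=0,frame_back=0,packed_small_l=.006,big_l_mid=.006,small_l_mid=.006,bar_mid=.006,catch_nose=.01,gear_mid=.006,glue_mid=.0375,driver_grip=.01,pinion=0)
for cam in("top","scene"):
    p=get_image(cam)
    for n,z in Z.items():
        for r in place_of(p,n)[:4]: 
            if r["confidence"]>.2: print(cam,n,r["confidence"],np.array(r["point"]),unproj(p,r["point"],z)[0])
    if cam=="top":
        save(p,"fr.png",(225,150,315,225),8); save(p,"L.png",(315,200,415,265),8); save(p,"bar.png",(140,170,220,270),6)
E
```

```text
top frame 0.64 [265.7 183.7] [ 0.6369 -0.0399  0.    ]
top frame_mouth 0.62 [267.3 202. ] [ 0.582  -0.0458  0.    ]
top frame_back 0.78 [263.8 165.6] [ 0.6916 -0.0331  0.    ]
top frame_back 0.38 [159.2 227.5] [0.4985 0.2724 0.    ]
top packed_small_l 0.59 [262.5 192.5] [ 0.6094 -0.0308  0.006 ]
top big_l_mid 0.81 [341.4 232.5] [ 0.4969 -0.2648  0.006 ]
top small_l_mid 0.58 [399.  239.8] [ 0.4801 -0.4321  0.006 ]
top bar_mid 0.75 [407.1 177.7] [ 0.6638 -0.4579  0.006 ]
top bar_mid 0.66 [176.1 188.9] [0.6139 0.2262 0.006 ]
top bar_mid 0.59 [211.6 193.6] [0.6025 0.1204 0.006 ]
top gear_mid 0.73 [109.7 233.4] [0.4778 0.4147 0.006 ]
top glue_mid 0.51 [118.8 181.2] [0.6285 0.386  0.0375]
top driver_grip 0.72 [404.2 181.3] [ 0.6523 -0.4477  0.01  ]
top pinion 0.46 [203.2 146.8] [0.7445 0.151  0.    ]
scene frame 0.67 [231.4 206.4] [ 0.632  -0.0299  0.    ]
scene frame 0.32 [234.3 204.2] [ 0.6204 -0.0357  0.    ]
scene frame 0.26 [223.7 139.8] [ 0.4703 -0.4407  0.    ]
scene frame_mouth 0.86 [248.5 197.8] [ 0.5711 -0.0453  0.    ]
scene frame_back 0.56 [215.5 207.7] [ 0.6727 -0.0452  0.    
[... 189 characters left out ...]

scene small_l_mid 0.76 [226.8 138.4] [ 0.4601 -0.4343  0.006 ]
scene bar_mid 0.93 [289.6 262.1] [0.6144 0.2347 0.006 ]
scene bar_mid 0.63 [330.  217.3] [0.432  0.1457 0.006 ]
scene bar_mid 0.58 [338.1 253.8] [0.5031 0.2647 0.006 ]
scene bar_mid 0.55 [267.8 234.9] [0.6095 0.1302 0.006 ]
scene catch_nose 0.4 [233.7 206.2] [ 0.6319 -0.0146  0.01  ]
scene catch_nose 0.39 [240.4 189.3] [ 0.5779 -0.0827  0.01  ]
scene gear_mid 0.71 [401.4 299.8] [0.4797 0.4265 0.006 ]
scene glue_mid 0.85 [329.9 303.9] [0.6285 0.3882 0.0375]
scene driver_grip 0.59 [176.6 143.7] [ 0.6422 -0.4709  0.01  ]
scene pinion 0.51 [219.5 259.4] [0.7446 0.1463 0.    ]
scene pinion 0.33 [176.5 143.7] [ 0.6368 -0.4924  0.    ]
```

```bash
sleep 1
```

```text
(no output)
```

View pics/fr.png

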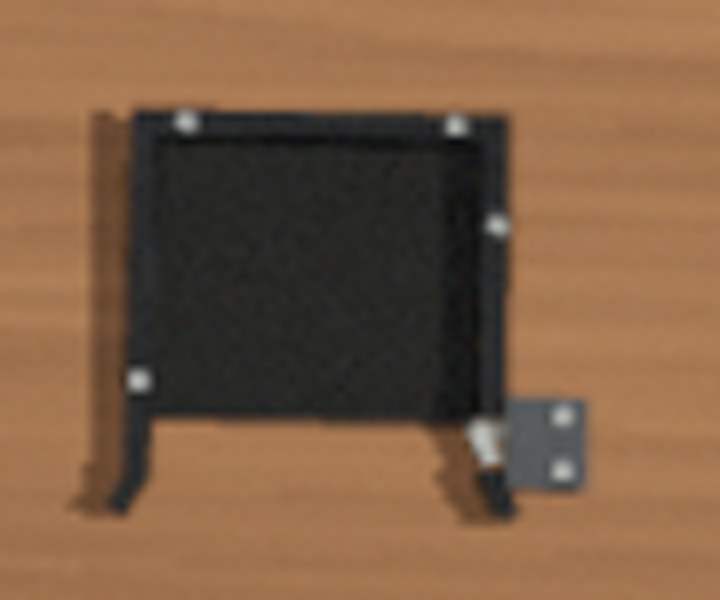

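View pics/L.png

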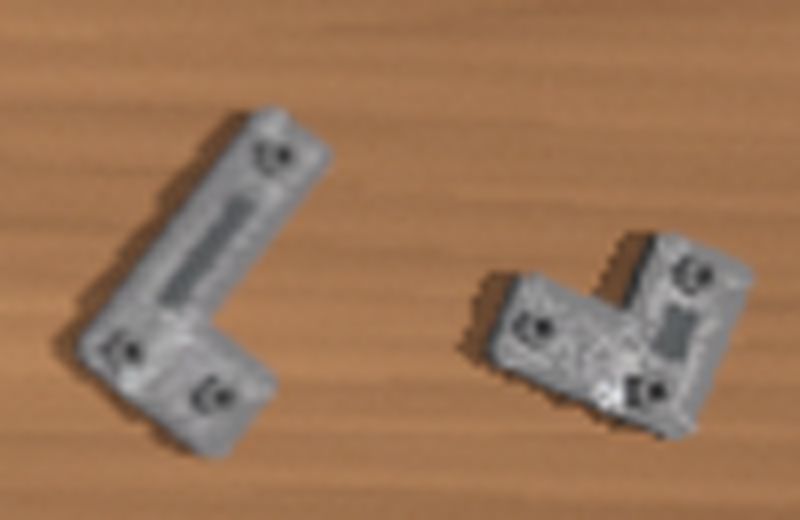

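View pics/bar.png

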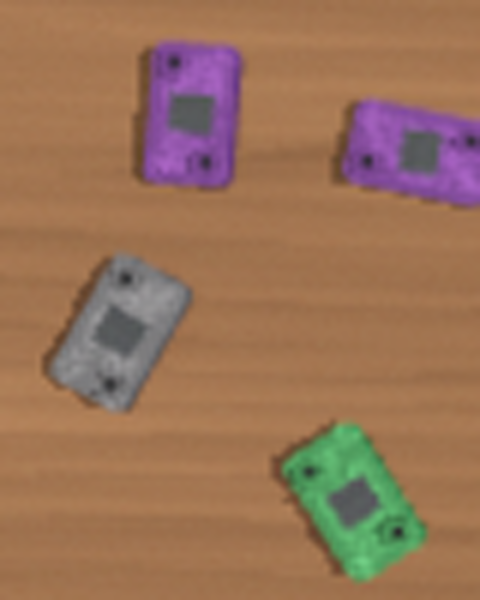

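```bash
cat >> h.py <<'E'
from scipy.optimize import minimize
SH={}
SH["big"]=np.array([[16,-59],[16,59],[-50,59],[-50,19],[-16,19],[-16,-59]])/1000.
SH["small"]=np.array([[35,-18.5],[35,18.5],[1,18.5],[1,58.5],[-35,58.5],[-35,-18.5]])/1000.
SH["bar"]=np.array([[35,-21],[35,21],[-35,21],[-35,-21]])/1000.
def rnd(P,r=.006):
    # round convex corners (ccw polygon)
    out=[];n=len(P)
    for i in range(n):
        a,b,c=P[i-1],P[i],P[(i+1)%n];u=(a-b)/np.linalg.norm(a-b);v=(c-b)/np.linalg.norm(c-b)
        if (b-a)[0]*(c-b)[1]-(b-a)[1]*(c-b)[0]<0: out.append(b);continue
        o=b+r*(u+v)
        for t in np.linspace(0,np.pi/2,5): out.append(o-r*(v*np.cos(t)+u*np.sin(t)))
    return np.array(out)
def place(P,q):
    c,s=np.cos(q[2]),np.sin(q[2]); return P@np.array([[c,s],[-s,c]])+q[:2]
K=16
def cover(p,polys,crop):
    x0,y0,x1,y1=crop; m=np.zeros(((y1-y0)*K,(x1-x0)*K),np.uint8)
    for P in polys:
        uv=((proj(p,P)-[x0,y0]+.5)*K*16-8).round().astype(np.int32)
        cv2.fillPoly(m,[uv],255,shift=4)
    m=cv2.resize(m,(x1-x0,y1-y0),interpolation=cv2.INTER_AREA)/255.
    return cv2.GaussianBlur(m,(0,0),.6)
def solid(P,q,h):
    T=place(P,q); n=len(T)
    L=[np.c_[T,np.full(n,z)] for z in (0,h)]
    for i in range(n):
        j=(i+1)%n; L.append(np.array([[*T[i],0],[*T[j],0],[*T[j],h],[*T[i],h]]))
    return L
def greymask(p,crop):
    x0,y0,x1,y1=crop; c=p["color"][y0:y1,x0:x1].astype(float)
    # wood: r-b large ; grey: ~0
    return np.clip(1-(c[...,0]-c[...,2])/ (np.median(c[...,0]-c[...,2])),0,1)
def fit(p,name,q0,r=30,h=.012):
    P=rnd(SH[name]); ctr=proj(p,[[q0[0],q0[1],.006]])[0].astype(int); crop=(max(ctr[0]-r,0),max(ctr[1]-r,0),ctr[0]+r,ctr[1]+r)
    M=greymask(p,crop); V=(p["color"][crop[1]:crop[3],crop[0]:crop[2]].astype(float).max(2)); 
    f=lambda q:((cover(p,solid(P,q*[.001,.001,.02],h),crop)-M)**2).sum()
    best=None
    for da in (-.15,0,.15):
        x=np.array(q0)/[.001,.001,.02]; x[2]+=da/.02
        s=minimize(f,x,method="Nelder-Mead",options=dict(initial_simplex=x+np.array([[0,0,0],[6,0,0],[0,6,0],[0,0,6]]),xatol=.02,fatol=1e-3,maxiter=300))
        if best is None or s.fun<best.fun: best=s
    return best.x*[.001,.001,.02],best.fun,crop,M
def overlay(p,polys,crop,name,k=10):
    x0,y0,x1,y1=crop; im=cv2.cvtColor(p["color"],cv2.COLOR_RGB2BGR)[y0:y1,x0:x1]
    im=cv2.resize(im,None,fx=k,fy=k,interpolation=cv2.INTER_CUBIC)
    for P,col in polys: cv2.polylines(im,[((proj(p,P)-[x0,y0]+.5)*k).round().astype(np.int32)],True,col,1)
    cv2.imwrite("pics/"+name,im)
E
python3 - <<'E'
from h import *
np.set_printoptions(precision=4,suppress=True)
import pickle
p=get_image("top"); pickle.dump(p,open("top.pkl","wb"))
s=get_image("scene"); pickle.dump(s,open("scene.pkl","wb"))
for n,q0 in dict(big=(.497,-.265,.85),small=(.478,-.434,-.35),bar=(.5,.265,-.5)).items():
    q,e,crop,M=fit(p,n,q0); print(n,q,np.degrees(q[2]),e)
    overlay(p,[(np.c_[place(rnd(SH[n]),q),np.full(len(rnd(SH[n])),z)],c) for z,c in((0,(0,0,255)),(.012,(0,255,0)))],crop,f"fit_{n}.png")
    q,e,crop,M=fit(s,n,q); print(" scene",n,q,np.degrees(q[2]),e)
E
python3 -c "
import cv2,numpy as np
cv2.imwrite('pics/fits.png',cv2.resize(np.hstack([cv2.resize(cv2.imread(f'pics/fit_{n}.png'),(400,400)) for n in('big','small')]),(800,400)))"
```

```text
big [ 0.501  -0.2593  0.9235] 52.911216539841796 6.914015652042355
 scene big [ 0.4996 -0.2619  0.9291] 53.23081586066672 312.9346507828244
small [ 0.4753 -0.4289 -0.3839] -21.993407317582605 6.162658733591336
 scene small [ 0.474  -0.4326 -0.3817] -21.870693093606913 651.7557101141135
bar [ 0.5061  0.2699 -0.4791] -27.452028278987257 101.91750882780796
 scene bar [ 0.5058  0.2692 -0.4959] -28.413553075900076 50.37497207572489
```

View pics/fits.png

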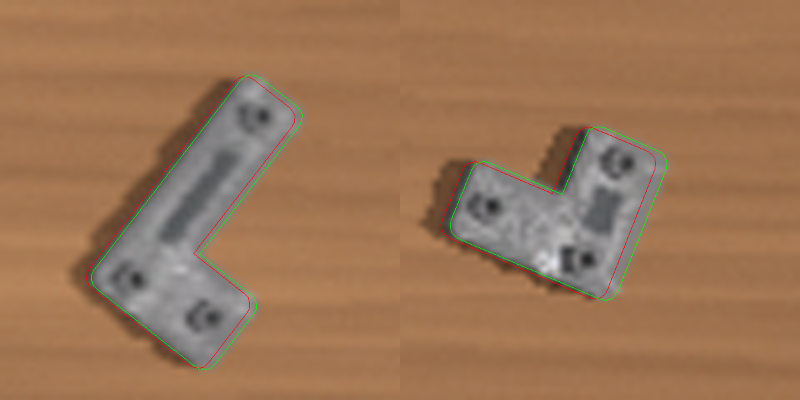

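View pics/fit_bar.png

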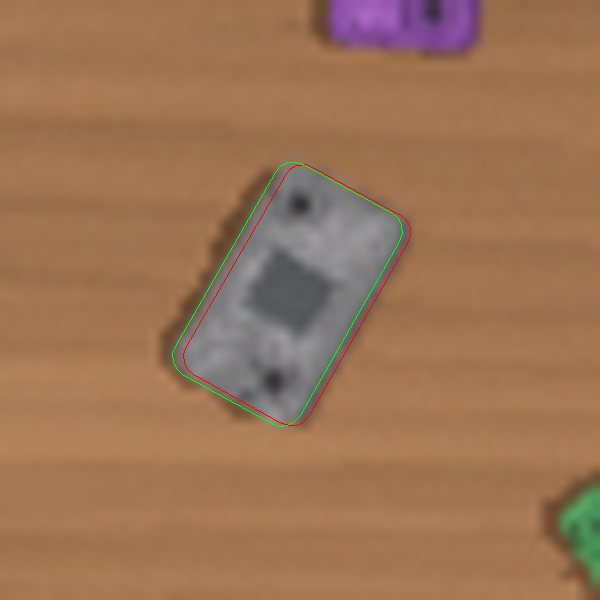

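Run:
```python
from h import *
import pickle
np.set_printoptions(precision=4,suppress=True)
box=lambda x0,x1,y0,y1:np.array([[x0,y0],[x1,y0],[x1,y1],[x0,y1]])/1000.
fl=lambda s:np.array([[-74,60.5*s],[-74,70.5*s],[-89,77.5*s],[-89,67.5*s]])/1000.
walls=[box(52,62,-70.5,70.5),box(-74,55,60.5,70.5),box(-74,55,-70.5,-60.5),fl(1),fl(-1)]
floor=box(-52,52,-60.5,60.5); house=box(-80,-45,-105,-55)
for cam,crop in(("top",(228,152,312,226)),("scene",(190,170,285,230))):
    p=pickle.load(open(cam+".pkl","rb"))
    x0,y0,x1,y1=crop; c=p["color"][y0:y1,x0:x1].astype(float)
    M=np.clip((115-c[...,0])/(115-60),0,1) if 0 else np.clip(1-(c[...,0]-c[...,2]-8)/30,0,1)
    cv2.imwrite(f"pics/M{cam}.png",cv2.resize(M*255,None,fx=6,fy=6,interpolation=cv2.INTER_NEAREST))
    def polys(q):
        L=[]
        for w in walls: L+=solid(w,q,.02)
        L.append(np.c_[place(floor,q),np.zeros(4)]); return L
    def f(q):
        q=q*[.001,.001,.02]; ex=cover(p,solid(house,q,.025),crop)
        return ((1-ex)*(cover(p,polys(q),crop)-M)**2).sum()
    best=None
    for a in(-.1,0,.1):
        x=np.array([630,-40,a/.02])
        s=minimize(f,x,method="Nelder-Mead",options=dict(initial_simplex=x+np.array([[0,0,0],[6,0,0],[0,6,0],[0,0,4]]),xatol=.02,fatol=1e-3,maxiter=300))
        if best is None or s.fun<best.fun:best=s
    q=best.x*[.001,.001,.02]; print(cam,q,np.degrees(q[2]),best.fun)
    overlay(p,[(np.c_[place(w,q),np.full(4,z)],col) for w in walls+[house] for z,col in((.02,(0,255,0)),)]+[(np.c_[place(floor,q),np.zeros(4)],(0,0,255))],crop,f"fit_fr_{cam}.png",8)
```

```text
top [ 0.6332 -0.0342  0.009 ] 0.5155473579234172 52.1878407882615
scene [ 0.6302 -0.0375 -0.0012] -0.0683136649248673 249.64559179382576[ WARN:0@0.800] global loadsave.cpp:1063 imwrite_ Unsupported depth image for selected encoder is fallbacked to CV_8U.
```

View pics/fit_fr_top.png

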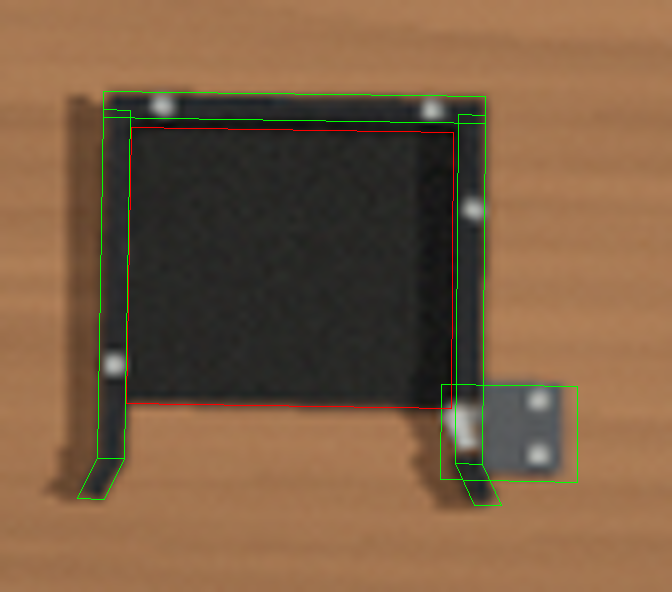

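View pics/fit_fr_scene.png

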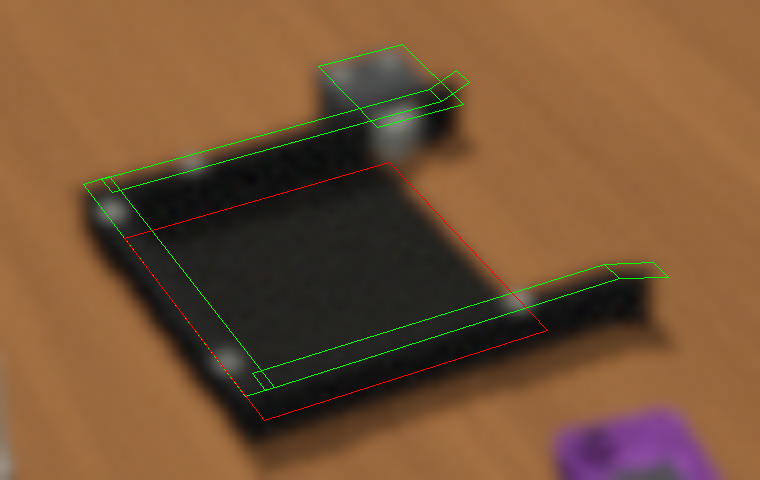

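```bash
cat >> h.py <<'E'
from scipy.spatial.transform import Rotation as Rn
FR=np.array([.6322,-.0348,.009])
def f2w(x,y): return place(np.array([[x,y]])/1000.,FR)[0]
def w2f(P):
    d=np.asarray(P)[:2]-FR[:2];c,s=np.cos(FR[2]),np.sin(FR[2]); return np.array([c*d[0]+s*d[1],-s*d[0]+c*d[1]])*1000
def st():
    o=observe();R=Rn.from_rotvec(o["ee_rot"]).as_matrix()
    print("t %.2f pos %s jaw ang %.2f tilt %.2f width %.3f F %s q %s fr %s"%(o["clock"],o["position"].round(4),np.degrees(np.arctan2(R[1,2],R[0,2])),np.degrees(np.arccos(-R[2,1])),o["width"],o["force"].round(1),o["joints"].round(2),w2f(o["position"]).round(1)));return o,R
def to(x,y,z,jaw):
    """shift in tool axes & yaw turn to get TCP to x,y,z with jaw axis at angle jaw (deg, mod 180 nearest), tool down"""
    o,R=st(); tgt=np.array([x,y,z]); d=R.T@(tgt-o["position"])
    j=np.degrees(np.arctan2(R[1,2],R[0,2])); da=(jaw-j+90)%180-90
    z1=np.array([np.cos(np.radians(j+da)),np.sin(np.radians(j+da)),0]); y1=np.array([0,0,-1.]); x1=np.cross(y1,z1)
    rv=Rn.from_matrix(R.T@np.c_[x1,y1,z1]).as_rotvec(degrees=True)
    print("shift",d.round(4),"turn",rv.round(2),"rows",np.ceil(np.linalg.norm(d)/.05),np.ceil(np.linalg.norm(rv)/8.59))
E
python3 - <<'E'
from h import *
q=np.array([.501,-.2593,.9235]); g=place(np.array([[0,.003]]),q)[0]; print(g)
o,R=st(); print(R.round(3)); to(g[0],g[1],.12,np.degrees(q[2]))
E
```

```text
[ 0.49860685 -0.2574909 ]
t 1.50 pos [ 0.1702 -0.6014  0.2487] jaw ang -74.20 tilt 0.00 width 1.000 F [0.5 0.4 0.4] q [ 1.19  0.43  0.03  1.57 -0.01  1.13 -0.08] fr [-467.1 -562.4]
[[-0.962  0.     0.272]
 [-0.272 -0.    -0.962]
 [-0.    -1.     0.   ]]
t 1.50 pos [ 0.1702 -0.6014  0.2487] jaw ang -74.20 tilt 0.00 width 1.000 F [0.5 0.4 0.4] q [ 1.19  0.43  0.03  1.57 -0.01  1.13 -0.08] fr [-467.1 -562.4]
shift [-0.4096  0.1287 -0.2415] turn [-0.   52.88 -0.  ] rows 10.0 7.0
```

```bash
cat >> h.py <<'E'
def go(x,y,z,jaw):
    """as to() but jaw absolute (deg, unwrapped via |rel|: choose da directly)"""
    o,R=st(); d=R.T@(np.array([x,y,z])-o["position"])
    j=np.degrees(np.arctan2(R[1,2],R[0,2])); da=jaw-j
    print("shift",d.round(4),"turn y %.2f"%(-da),"rows",np.ceil(np.linalg.norm(d)/.05),np.ceil(abs(da)/8.59))
E
python3 - <<'E'
from h import *
go(.4986,-.2575,.12,52.9)
E
```

```text
t 1.50 pos [ 0.1702 -0.6014  0.2487] jaw ang -74.20 tilt 0.00 width 1.000 F [0.5 0.4 0.4] q [ 1.19  0.43  0.03  1.57 -0.01  1.13 -0.08] fr [-467.1 -562.4]
shift [-0.4096  0.1287 -0.2415] turn y -127.10 rows 10.0 15.0
```

Call:
arm_command(plan=[[[-0.41, 0.129, -0.2415], [0, -127, 0]], [[-0.41, 0.129, -0.2415], [0, -127, 0]], [[-0.41, 0.129, -0.2415], [0, -127, 0]], [[-0.41, 0.129, -0.2415], [0, -127, 0]], [[-0.41, 0.129, -0.2415], [0, -127, 0]]], fingers=-1, squeeze=20)

```text
clock: 2.0
position: [0.338, -0.4256, 0.1832]
ee_rot: [-0.904, 1.593, -1.595]
force: [1.0, -0.2, -1.1]
width: 1.003
```

Run:
```python
from h import *
go(.4986,-.2575,.12,52.9)
```

```text
t 2.00 pos [ 0.338  -0.4256  0.1832] jaw ang -30.89 tilt 0.05 width 1.003 F [ 1.  -0.2 -1.1] q [ 0.97  0.38 -0.22  1.84  0.1   0.93  0.16] fr [-297.7 -388.1]
shift [-0.2267  0.0632  0.0515] turn y -83.79 rows 5.0 10.0
```

Call:
arm_command(plan=[[[-0.227, 0.063, 0.0515], [0, -83.8, 0]], [[-0.227, 0.063, 0.0515], [0, -83.8, 0]], [[-0.227, 0.063, 0.0515], [0, -83.8, 0]], [[-0.227, 0.063, 0.0515], [0, -83.8, 0]], [[-0.227, 0.063, 0.0515], [0, -83.8, 0]]])

```text
clock: 2.5
position: [0.5004, -0.2571, 0.12]
ee_rot: [-1.301, 1.051, -1.051]
force: [-0.2, -0.7, -0.1]
width: 1.0
```

Run:
```python
from h import *
go(.4986,-.2575,.08,52.9)
```

```text
t 2.50 pos [ 0.5004 -0.2571  0.12  ] jaw ang 12.17 tilt 0.06 width 1.000 F [-0.2 -0.7 -0.1] q [ 0.68  0.51 -0.42  1.85  0.27  0.84  0.34] fr [-133.8 -221.1]
shift [ 0.      0.04   -0.0019] turn y -40.73 rows 1.0 5.0
```

Call:
arm_command(plan=[[[0, 0.04, -0.002], [0, -40.7, 0]], [[0, 0.04, -0.002], [0, -40.7, 0]], [[0, 0.04, -0.002], [0, -40.7, 0]], [[0, 0.04, -0.002], [0, -40.7, 0]], [[0, 0.04, -0.002], [0, -40.7, 0]]])

```text
clock: 3.0
position: [0.4967, -0.2602, 0.0802]
ee_rot: [-1.51, 0.509, -0.509]
force: [-0.9, 0.6, -0.6]
width: 0.995
```

Run:
```python
from h import *
go(.4986,-.2575,.025,52.9)
p=get_image("top"); save(p,"a1.png",(290,190,400,280),7)
p=get_image("scene"); save(p,"a1s.png",(190,100,300,200),7)
```

```text
t 3.00 pos [ 0.4967 -0.2602  0.0802] jaw ang 52.76 tilt 0.00 width 0.995 F [-0.9  0.6 -0.6] q [ 0.79  0.6  -0.58  1.87  0.45  0.8   0.9 ] fr [-137.5 -224.2]
shift [-0.0001  0.0552  0.0033] turn y -0.14 rows 2.0 1.0
```

View pics/a1.png

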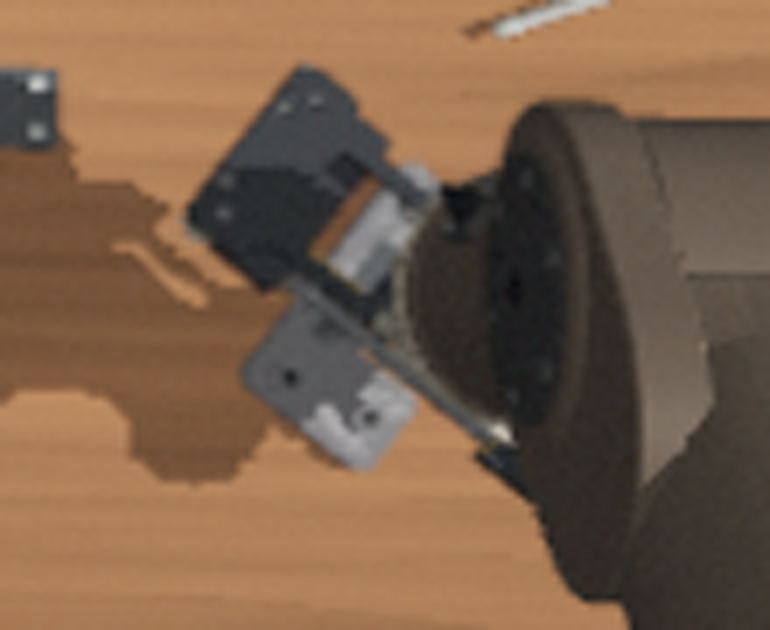

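View pics/a1s.png

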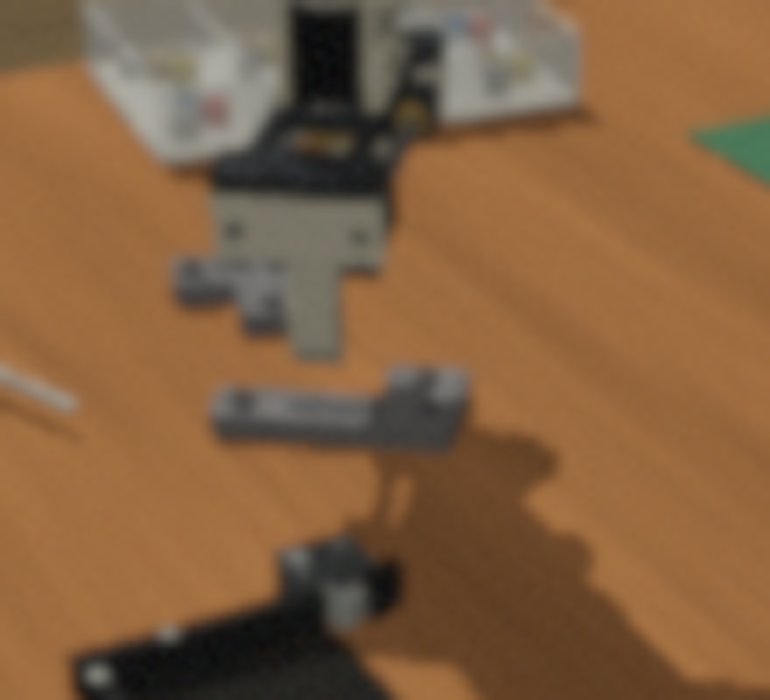

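Call:
arm_command(plan=[[[0, 0.03, 0.0015], [0, 0, 0]], [[0, 0.055, 0.0015], [0, 0, 0]], [[0, 0.055, 0.0015], [0, 0, 0]], [[0, 0.055, 0.0015], [0, 0, 0]]])

```text
clock: 3.5
position: [0.4975, -0.2587, 0.0251]
ee_rot: [-1.509, 0.516, -0.515]
force: [1.1, -0.1, 0.5]
width: 0.997
```

Run:
```python
from h import *
go(.4986,-.2575,.025,52.9)
```

```text
t 3.50 pos [ 0.4975 -0.2587  0.0251] jaw ang 52.28 tilt 0.04 width 0.997 F [ 1.1 -0.1  0.5] q [ 0.75  0.68 -0.52  1.91  0.51  0.7   0.84] fr [-136.7 -222.7]
shift [0.0001 0.0001 0.0016] turn y -0.62 rows 1.0 1.0
```

Call:
arm_command(plan=[[[0, 0, 0], [0, -0.5, 0]], [[0, 0, 0], [0, -0.5, 0]], [[0, 0, 0], [0, -0.5, 0]], [[0, 0, 0], [0, -0.5, 0]], [[0, 0, 0], [0, -0.5, 0]]], fingers=1, squeeze=20)

```text
clock: 4.0
position: [0.4976, -0.2589, 0.0254]
ee_rot: [-1.511, 0.507, -0.507]
force: [0.4, 0.9, -0.1]
width: 0.614
```

Call:
arm_command(plan=[[[0, 0, 0], [0, -0.5, 0]], [[0, 0, 0], [0, -0.5, 0]]])

```text
clock: 4.2
position: [0.4976, -0.2588, 0.0253]
ee_rot: [-1.513, 0.499, -0.499]
force: [0.5, 1.2, -0.4]
width: 0.442
```

Run:
```python
from h import *
x,y=f2w(-105,3)
go(x,y,.08,.5)
```

```text
t 4.20 pos [ 0.4976 -0.2588  0.0253] jaw ang 53.47 tilt 0.00 width 0.442 F [ 0.5  1.2 -0.4] q [ 0.76  0.68 -0.53  1.91  0.51  0.7   0.85] fr [-136.7 -222.8]
shift [-0.1108 -0.0547  0.1993] turn y 52.97 rows 5.0 7.0
```

Call:
arm_command(plan=[[[0, 0, 0], [0, 0, 0]], [[0, 0, 0], [0, 0, 0]], [[0, 0, 0], [0, 0, 0]], [[0, 0, 0], [0, 0, 0]]])

```text
clock: 4.6
position: [0.4976, -0.2587, 0.0253]
ee_rot: [-1.512, 0.5, -0.5]
force: [-0.3, -0.0, 0.1]
width: 0.346
```

Call:
arm_command(plan=[[[0, -0.02, 0], [0, 0, 0]], [[0, -0.02, 0], [0, 0, 0]], [[0, -0.02, 0], [0, 0, 0]]])

```text
clock: 4.9
position: [0.4978, -0.259, 0.0454]
ee_rot: [-1.513, 0.499, -0.5]
force: [-1.0, 0.1, -0.8]
width: 0.345
```

Run:
```python
from h import *
x,y=f2w(-100,3)
go(x,y,.06,.5)
```

```text
t 4.90 pos [ 0.4978 -0.259   0.0454] jaw ang 53.43 tilt 0.05 width 0.345 F [-1.   0.1 -0.8] q [ 0.77  0.65 -0.55  1.89  0.49  0.73  0.87] fr [-136.5 -223. ]
shift [-0.1072 -0.0147  0.2023] turn y 52.93 rows 5.0 7.0
```

Run:
```python
from h import *
x,y=f2w(-118,3)
go(x,y,.045,.5)
```

```text
t 4.90 pos [ 0.4978 -0.259   0.0454] jaw ang 53.43 tilt 0.05 width 0.345 F [-1.   0.1 -0.8] q [ 0.77  0.65 -0.55  1.89  0.49  0.73  0.87] fr [-136.5 -223. ]
shift [-0.1215  0.0003  0.1914] turn y 52.93 rows 5.0 7.0
```

Call:
arm_command(plan=[[[-0.01, -0.025, 0.02], [0, 8, 0]], [[-0.04, -0.025, 0.06], [0, 16, 0]], [[-0.06, -0.025, 0.1], [0, 24, 0]], [[-0.085, -0.025, 0.14], [0, 32, 0]], [[-0.121, -0.025, 0.191], [0, 40, 0]]])

```text
clock: 5.4
position: [0.5138, -0.0445, 0.0697]
ee_rot: [-1.309, 1.04, -1.04]
force: [1.2, 0.4, -0.2]
width: 0.342
```

Run:
```python
from h import *
x,y=f2w(-118,3)
go(x,y,.045,.5)
```

```text
t 5.40 pos [ 0.5138 -0.0445  0.0697] jaw ang 13.04 tilt 0.01 width 0.342 F [ 1.2  0.4 -0.2] q [ 0.28  0.52 -0.39  2.    0.31  0.68 -0.09] fr [-118.5   -8.7]
shift [-0.0113  0.0247  0.003 ] turn y 12.54 rows 1.0 2.0
```

Call:
arm_command(plan=[[[-0.011, 0.0, 0.003], [0, 8, 0]], [[-0.011, 0.0, 0.003], [0, 12.5, 0]], [[-0.011, 0.025, 0.003], [0, 12.5, 0]], [[-0.011, 0.025, 0.003], [0, 12.5, 0]]])

```text
clock: 5.8
position: [0.5122, -0.0343, 0.0429]
ee_rot: [-1.221, 1.2, -1.195]
force: [-1.1, -0.2, -0.2]
width: 0.344
```

Run:
```python
from h import *
x,y=f2w(-118,3)
go(x,y,.026,.5)
p=get_image("top"); save(p,"a2.png",(200,150,330,250),6)
p=get_image("scene"); save(p,"a2s.png",(190,150,310,250),6)
```

```text
t 5.80 pos [ 0.5122 -0.0343  0.0429] jaw ang 0.99 tilt 0.26 width 0.344 F [-1.1 -0.2 -0.2] q [ 0.2   0.56 -0.32  2.02  0.29  0.61 -0.3 ] fr [-119.9    1.6]
shift [-0.0014  0.0169  0.002 ] turn y 0.49 rows 1.0 1.0
```

View pics/a2.png

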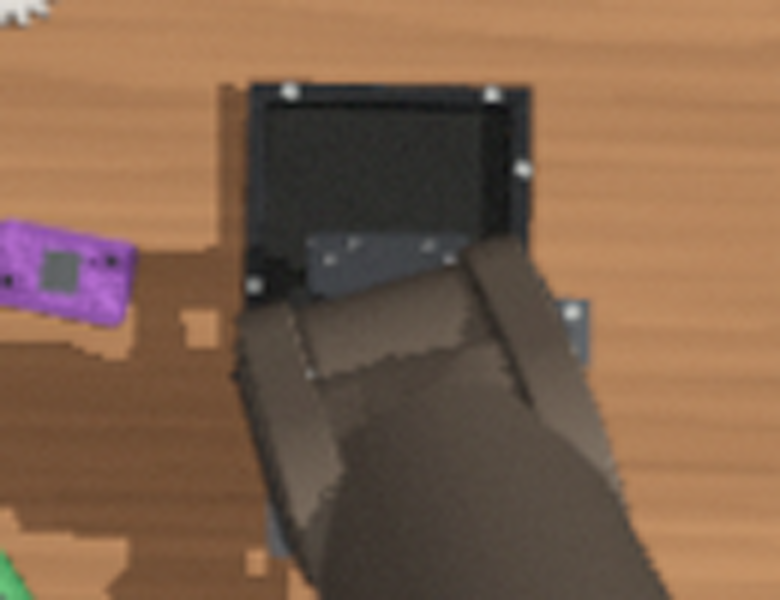

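View pics/a2s.png

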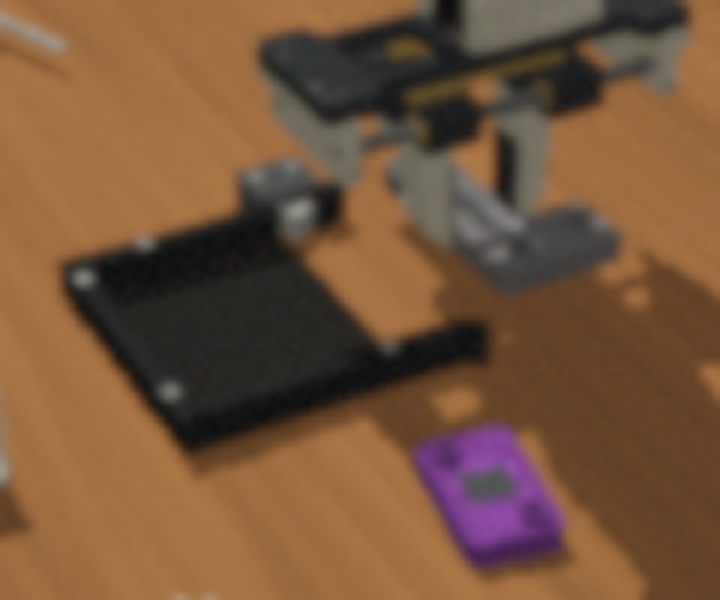

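Call:
arm_command(plan=[[[-0.0015, 0.0168, 0.002], [0, 0.5, 0]], [[-0.0015, 0.0168, 0.002], [0, 0.5, 0]], [[-0.0015, 0.0168, 0.012], [0, 0.5, 0]], [[-0.0015, 0.0168, 0.022], [0, 0.5, 0]]], squeeze=10)

```text
clock: 6.3
position: [0.5374, -0.0327, 0.0294]
ee_rot: [-1.212, 1.203, -1.204]
force: [0.4, 0.5, -0.1]
width: 0.348
```

Run:
```python
from h import *
x,y=f2w(-60,3)
go(x,y,.026,.5)
```

```text
t 6.30 pos [ 0.5374 -0.0327  0.0294] jaw ang 0.44 tilt 0.07 width 0.348 F [ 0.4  0.5 -0.1] q [ 0.18  0.6  -0.3   1.97  0.3   0.61 -0.31] fr [-94.7   3. ]
shift [-0.0001  0.0035  0.0347] turn y -0.06 rows 1.0 1.0
```

Call:
arm_command(plan=[[[0, 0.003, 0], [0, 0, 0]], [[0, 0.003, 0.01], [0, 0, 0]], [[0, 0.003, 0.02], [0, 0, 0]], [[0, 0.003, 0.03], [0, 0, 0]]])

```text
clock: 6.7
position: [0.5664, -0.032, 0.0254]
ee_rot: [-1.214, 1.205, -1.203]
force: [-3.8, 1.5, -0.5]
width: 0.344
```

Run:
```python
from h import *
x,y=f2w(-40,3)
go(x,y,.026,.5)
p=get_image("top"); save(p,"a3.png",(200,150,330,250),6)
p=get_image("scene"); save(p,"a3s.png",(190,150,310,250),6)
```

```text
t 6.70 pos [ 0.5664 -0.032   0.0254] jaw ang 0.43 tilt 0.08 width 0.344 F [-3.8  1.5 -0.5] q [ 0.18  0.64 -0.3   1.9   0.3   0.64 -0.3 ] fr [-65.8   3.4]
shift [ 0.0004 -0.0006  0.0258] turn y -0.07 rows 1.0 1.0
```

View pics/a3s.png

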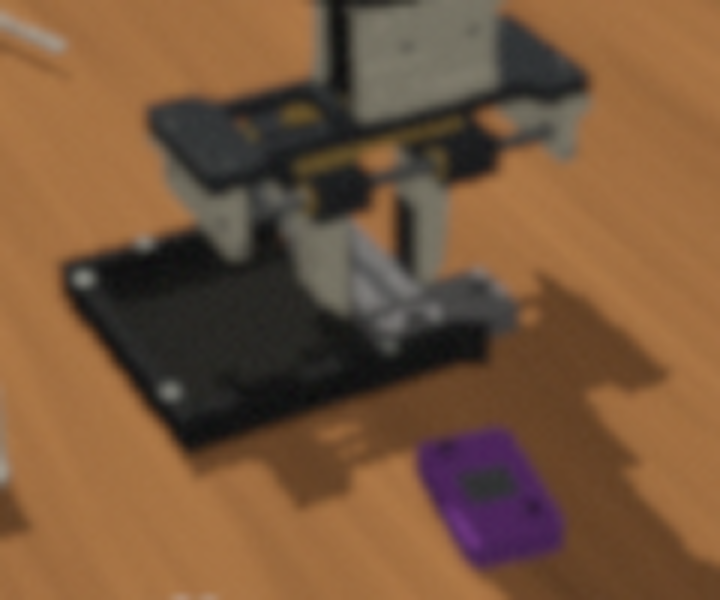

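Call:
arm_command(plan=[[[0, 0, 0.01], [0, 0, 0]], [[0, 0, 0.02], [0, 0, 0]], [[0, 0, 0.03], [0, 0, 0]], [[0, 0, 0.04], [0, 0, 0]]])

```text
clock: 7.2
position: [0.6074, -0.0322, 0.0256]
ee_rot: [-1.213, 1.203, -1.204]
force: [-2.0, 1.8, -1.0]
width: 0.345
```

Run:
```python
from h import *
x,y=f2w(10,3)
go(x,y,.026,.5)
```

```text
t 7.20 pos [ 0.6074 -0.0322  0.0256] jaw ang 0.43 tilt 0.04 width 0.345 F [-2.   1.8 -1. ] q [ 0.17  0.69 -0.3   1.8   0.29  0.7  -0.29] fr [-24.8   2.8]
shift [-0.0003 -0.0004  0.0348] turn y -0.07 rows 1.0 1.0
```

Call:
arm_command(plan=[[[0, 0, 0.01], [0, 0, 0]], [[0, 0, 0.02], [0, 0, 0]], [[0, 0, 0.03], [0, 0, 0]], [[0, 0, 0.033], [0, 0, 0]]])

```text
clock: 7.6
position: [0.6407, -0.0318, 0.0256]
ee_rot: [-1.212, 1.203, -1.204]
force: [0.1, 0.1, -1.2]
width: 0.346
```

Run:
```python
from h import *
st()
p=get_image("scene"); save(p,"a4s.png",(190,150,310,250),6)
```

```text
t 7.60 pos [ 0.6407 -0.0318  0.0256] jaw ang 0.42 tilt 0.07 width 0.346 F [ 0.1  0.1 -1.2] q [ 0.16  0.72 -0.3   1.71  0.29  0.75 -0.27] fr [8.5 2.9]
```

View pics/a4s.png

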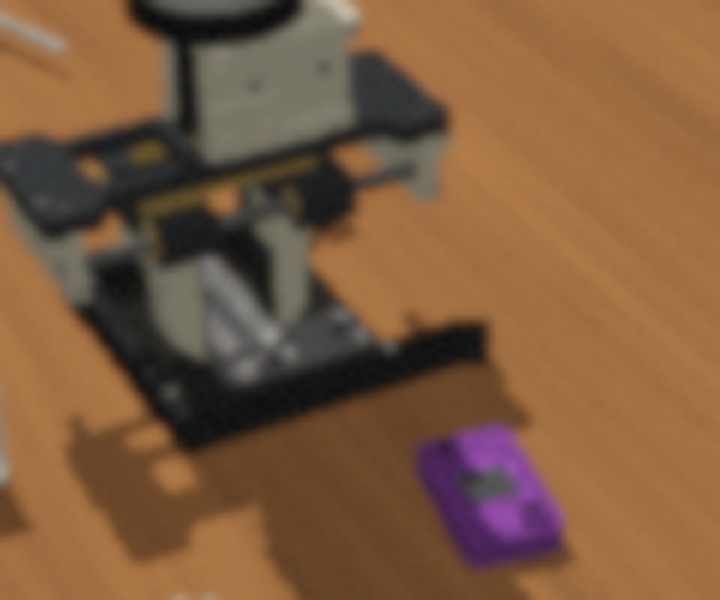

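Call:
arm_command(plan=[[[0, 0, 0], [0, 0, 0]], [[0, 0, 0], [0, 0, 0]], [[0, -0.03, 0], [0, 0, 0]], [[0, -0.045, 0], [0, 0, 0]], [[0, -0.045, 0], [0, 0, 0]]], fingers=0.15)

```text
clock: 8.15
position: [0.6408, -0.0315, 0.0732]
ee_rot: [-1.209, 1.2, -1.206]
force: [0.7, 0.4, -0.4]
width: 0.422
```

Run:
```python
from h import *
go(*f2w(-40,5),.07,.5)
p=get_image("scene"); save(p,"a5s.png",(190,150,310,250),6)
```

```text
t 8.15 pos [ 0.6408 -0.0315  0.0732] jaw ang 0.44 tilt 0.27 width 0.422 F [ 0.7  0.4 -0.4] q [ 0.18  0.66 -0.32  1.69  0.26  0.83 -0.25] fr [8.7 3.2]
shift [-0.0017  0.003  -0.0487] turn y -0.06 rows 1.0 1.0
```

View pics/a5s.png

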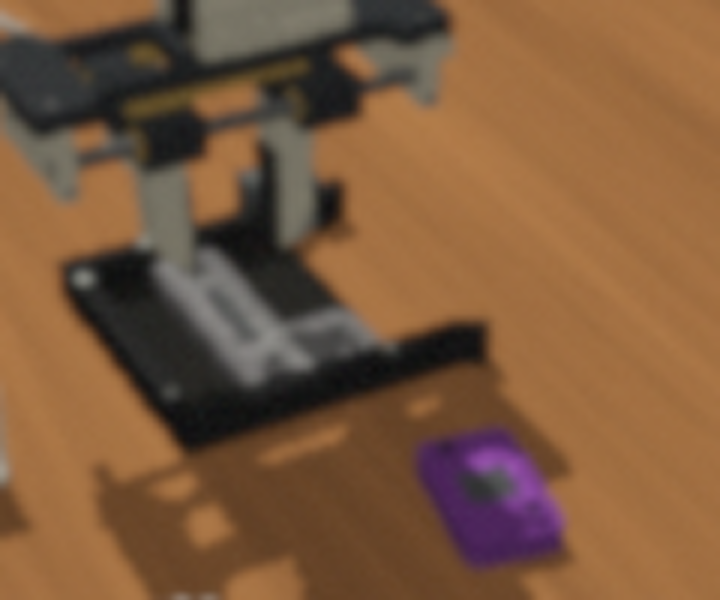

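Call:
arm_command(plan=[[[-0.003, 0, -0.04], [0, 0, 0]], [[-0.003, 0, -0.043], [0, 0, 0]], [[-0.003, 0, -0.043], [0, 0, 0]], [[-0.003, 0, -0.043], [0, 0, 0]], [[-0.003, 0, -0.043], [0, 0, 0]]], fingers=1)

```text
clock: 8.7
position: [0.5971, -0.0291, 0.0704]
ee_rot: [-1.212, 1.203, -1.204]
force: [0.5, 0.3, -0.9]
width: 0.047
```

Run:
```python
from h import *
go(*f2w(-34,6),.026,.5)
```

```text
t 8.70 pos [ 0.5971 -0.0291  0.0704] jaw ang 0.42 tilt 0.04 width 0.047 F [ 0.5  0.3 -0.9] q [ 0.18  0.61 -0.32  1.8   0.27  0.77 -0.27] fr [-35.1   6.1]
shift [0.0001 0.0444 0.001 ] turn y -0.08 rows 1.0 1.0
```

Call:
arm_command(plan=[[[0, 0.03, 0], [0, 0, 0]], [[0, 0.044, 0], [0, 0, 0]], [[0, 0.044, 0.008], [0, 0, 0]], [[0, 0.044, 0.016], [0, 0, 0]], [[0, 0.044, 0.024], [0, 0, 0]]])

```text
clock: 9.2
position: [0.6218, -0.0286, 0.0274]
ee_rot: [-1.212, 1.203, -1.204]
force: [0.3, 0.2, 0.1]
width: 0.008
```

Run:
```python
from h import *
st()
p=get_image("scene"); save(p,"a6s.png",(190,150,310,250),6)
```

```text
t 9.20 pos [ 0.6218 -0.0286  0.0274] jaw ang 0.44 tilt 0.08 width 0.008 F [0.3 0.2 0.1] q [ 0.16  0.7  -0.3   1.76  0.29  0.72 -0.28] fr [-10.3   6.2]
```

View pics/a6s.png

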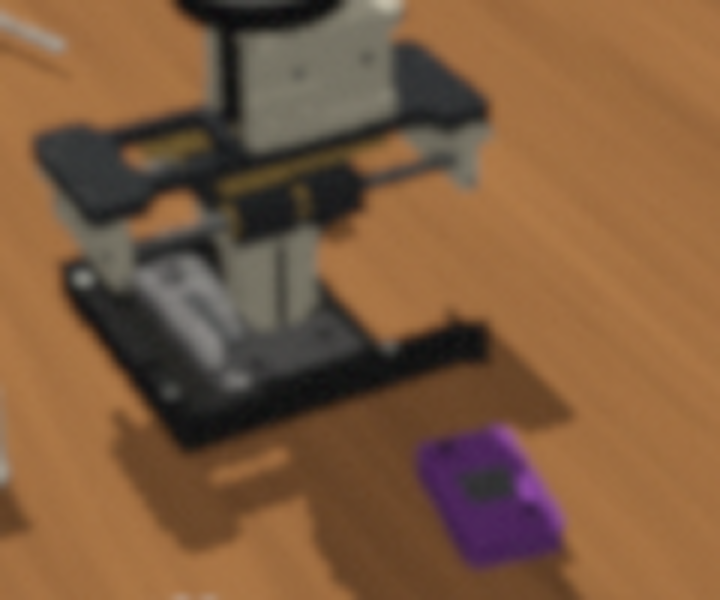

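Call:
arm_command(plan=[[[0, 0, 0.004], [0, 0, 0]], [[0, 0, 0.007], [0, 0, 0]], [[0, 0, 0.01], [0, 0, 0]]])

```text
clock: 9.55
position: [0.6292, -0.0288, 0.027]
ee_rot: [-1.215, 1.205, -1.203]
force: [-8.3, 0.2, 9.8]
width: 0.002
```

Call:
arm_command(plan=[[[0, 0, 0.003], [0, 0, 0]], [[0, 0, 0.005], [0, 0, 0]], [[0, 0, 0.005], [0, 0, 0]]])

```text
clock: 9.85
position: [0.6347, -0.0286, 0.0271]
ee_rot: [-1.214, 1.204, -1.203]
force: [-3.8, -0.2, 6.4]
width: 0.003
```

Run:
```python
from h import *
st()
p=get_image("scene"); save(p,"a7s.png",(190,150,310,250),6)
```

```text
t 9.85 pos [ 0.6347 -0.0286  0.0271] jaw ang 0.45 tilt 0.06 width 0.003 F [-3.8 -0.2  6.4] q [ 0.16  0.72 -0.3   1.72  0.29  0.75 -0.28] fr [2.6 6.1]
```

View pics/a7s.png

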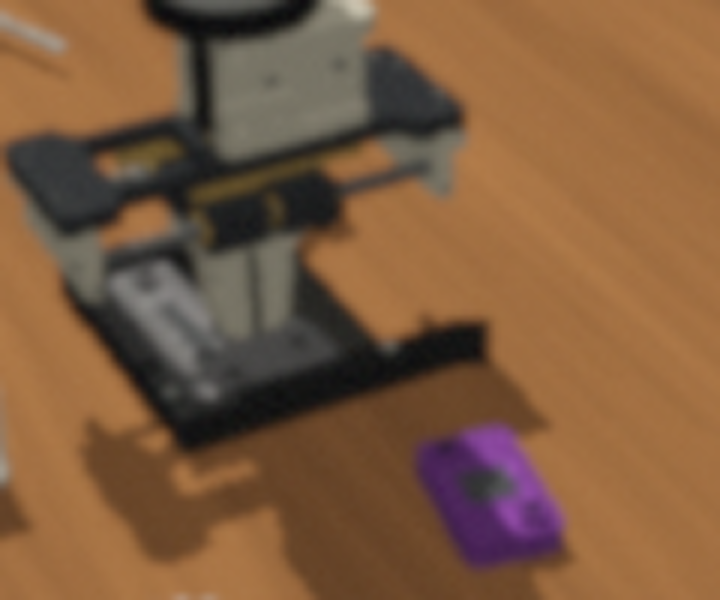

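Run:
```python
from h import *
np.set_printoptions(precision=1,suppress=True)
import pickle
p=pickle.load(open("scene.pkl","rb"))
for fx in (60,80,90,100):
  for z in (.02,.04,.07):
    w=f2w(fx,6); print(fx,z,((proj(p,[[w[0],w[1],z]])[0]-[190,150]+.5)*6))
w=f2w(2.6,6)
for z in (.005,.012,.07): print(z,((proj(p,[[w[0],w[1],z]])[0]-[190,150]+.5)*6))
for fx in (-17,-21.6,21.6,17):
    w=f2w(fx,6); print(fx,((proj(p,[[w[0],w[1],.012]])[0]-[190,150]+.5)*6))
```

```text
60 0.02 [127.6 343.6]
60 0.04 [124.4 306. ]
60 0.07 [119.5 247.9]
80 0.02 [ 85.1 356.5]
80 0.04 [ 81.4 318.6]
80 0.07 [ 75.8 260.2]
90 0.02 [ 63.6 363. ]
90 0.04 [ 59.7 325. ]
90 0.07 [ 53.6 266.5]
100 0.02 [ 41.9 369.6]
100 0.04 [ 37.7 331.5]
100 0.07 [ 31.2 272.8]
0.005 [246.6 335.3]
0.012 [246.  322.6]
0.07 [240.7 213.6]
-17 [284.7 310.8]
-21.6 [293.7 308. ]
21.6 [207.8 334.3]
17 [217.1 331.5]
```

Call:
arm_command(plan=[[[0, 0, -0.004], [0, 0, 0]], [[0, 0, -0.008], [0, 0, 0]]])

```text
clock: 10.1
position: [0.6273, -0.0289, 0.0268]
ee_rot: [-1.212, 1.203, -1.204]
force: [-0.4, -0.6, -0.4]
width: 0.004
```

Call:
arm_command(plan=[[[0, -0.04, 0], [0, 0, 0]], [[0, -0.08, -0.02], [0, 0, 0]], [[0, -0.1, -0.07], [0, 0, 0]], [[0, -0.1, -0.12], [0, 0, 0]], [[0, -0.1, -0.17], [0, 0, 0]]])

```text
clock: 10.6
position: [0.4594, -0.0301, 0.1273]
ee_rot: [-1.211, 1.202, -1.205]
force: [0.0, 0.7, 0.4]
width: 0.006
```

Run:
```python
from h import *
st()
p=get_image("scene"); save(p,"a8s.png",(190,150,310,250),6)
p=get_image("top"); save(p,"a8.png",(200,150,330,250),6)
```

```text
t 10.60 pos [ 0.4594 -0.0301  0.1273] jaw ang 0.43 tilt 0.12 width 0.006 F [0.  0.7 0.4] q [ 0.26  0.36 -0.39  2.08  0.2   0.73 -0.25] fr [-172.8    6.3]
```

View pics/a8s.png

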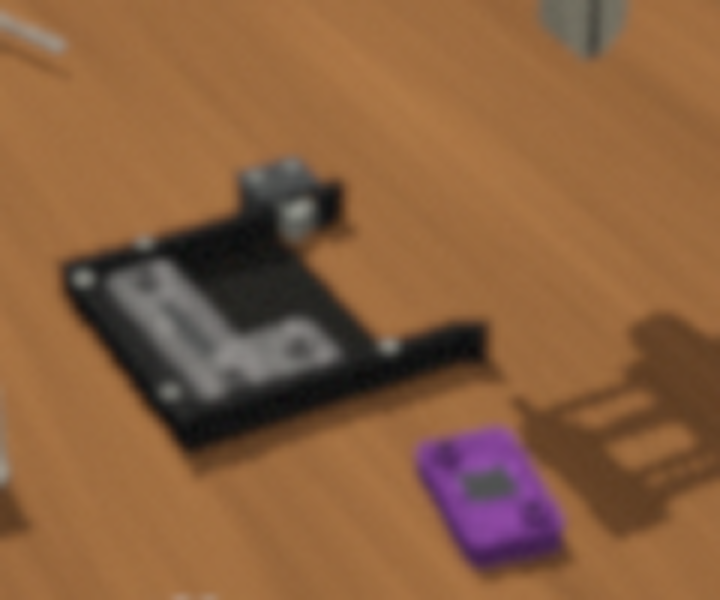

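View pics/a8.png

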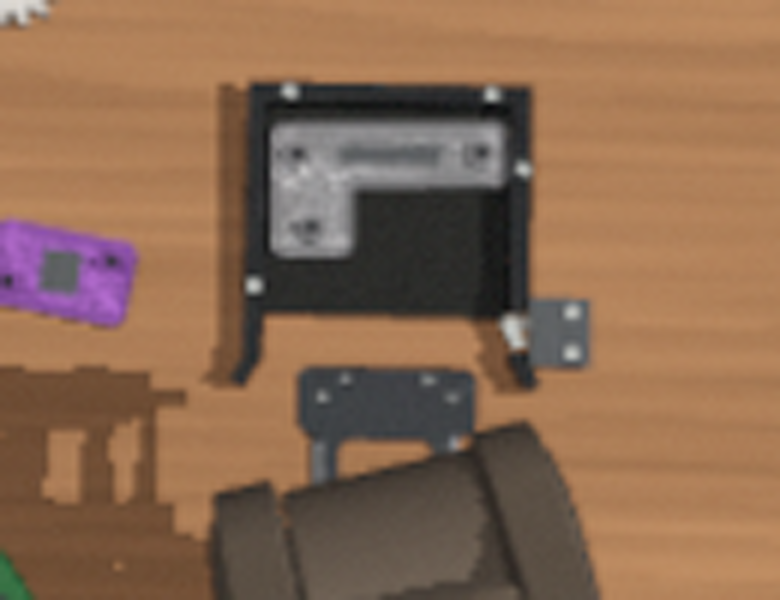

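```bash
cat >> h.py <<'E'
def fitin(p,name,q0,r=30,h=.012,lo=45,hi=110):
    P=rnd(SH[name]); ctr=proj(p,[[q0[0],q0[1],.006]])[0].astype(int); crop=(ctr[0]-r,ctr[1]-r,ctr[0]+r,ctr[1]+r)
    c=p["color"][crop[1]:crop[3],crop[0]:crop[2]].astype(float)
    M=np.clip((c.mean(2)-lo)/(hi-lo),0,1)
    x0=np.array(q0)/[.001,.001,.02]
    def f(q):
        q=q*[.001,.001,.02]; T=rnd(SH[name]); big=(np.abs(SH[name]).max()>0)
        w=cover(p,[np.c_[place(P*1.12+0,q),np.full(len(P),h)]],crop)>.02
        return ((cover(p,[np.c_[place(P,q),np.full(len(P),h)]],crop)-M)**2*W).sum()
    W=cover(p,[np.c_[place(box(-50,50,-59,59),FR),np.full(4,.006)]],crop)>.98
    s=minimize(f,x0,method="Nelder-Mead",options=dict(initial_simplex=x0+np.array([[0,0,0],[4,0,0],[0,4,0],[0,0,3]]),xatol=.02,fatol=1e-3,maxiter=300))
    q=s.x*[.001,.001,.02]; print(name,q.round(4),"frame",w2f(q).round(2),"ang",np.degrees(q[2]-FR[2]).round(2),"err",round(s.fun,1))
    overlay(p,[(np.c_[place(P,q),np.full(len(P),h)],(0,255,0)),(np.c_[place(box(-52,52,-60.5,60.5),FR),np.zeros(4)],(0,0,255)),(np.c_[place(box(-74,62,-70.5,70.5),FR),np.full(4,.02)],(0,255,255))],crop,f"in_{name}.png",10)
    return q
box=lambda x0,x1,y0,y1:np.array([[x0,y0],[x1,y0],[x1,y1],[x0,y1]])/1000.
E
python3 - <<'E'
from h import *
p=get_image("top")
fitin(p,"big",[*f2w(34,0),.009])
E
```

```text
big [ 0.6604 -0.0363  0.0427] frame [28.22 -1.75] ang 1.93 err 9.9
```

View pics/in_big.png

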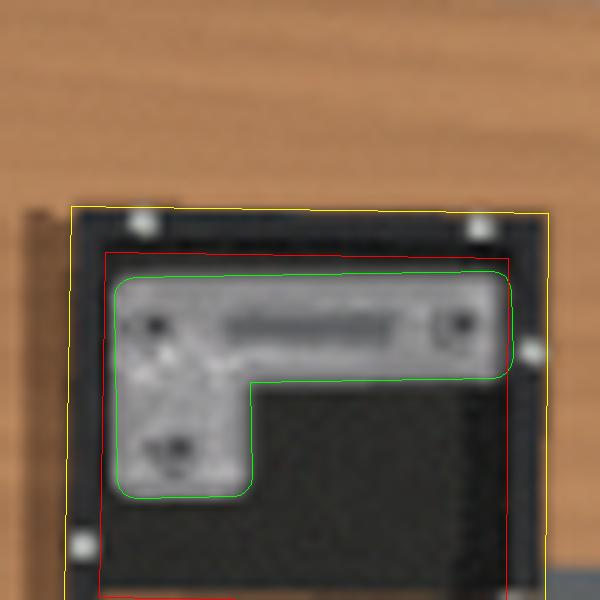

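Run:
```python
from h import *
go(*f2w(-45,37),.06,.5)
```

```text
t 10.75 pos [ 0.4565 -0.0306  0.1263] jaw ang 0.45 tilt 0.20 width 0.005 F [0.5 0.5 0.9] q [ 0.26  0.36 -0.39  2.09  0.2   0.74 -0.25] fr [-175.6    5.7]
shift [-0.0315  0.0658  0.1308] turn y -0.05 rows 3.0 1.0
```

Call:
arm_command(plan=[[[-0.031, 0.03, 0.05], [0, 0, 0]], [[-0.031, 0.066, 0.09], [0, 0, 0]], [[-0.031, 0.066, 0.128], [0, 0, 0]], [[-0.031, 0.085, 0.128], [0, 0, 0]], [[-0.031, 0.1, 0.128], [0, 0, 0]]])

```text
clock: 11.25
position: [0.5905, 0.0023, 0.0249]
ee_rot: [-1.212, 1.203, -1.204]
force: [-0.9, 0.8, 0.2]
width: 0.005
```

Run:
```python
from h import *
go(*f2w(-45,37),.025,.5)
```

```text
t 11.25 pos [0.5905 0.0023 0.0249] jaw ang 0.43 tilt 0.06 width 0.005 F [-0.9  0.8  0.2] q [ 0.12  0.67 -0.31  1.84  0.31  0.68 -0.36] fr [-41.4  37.5]
shift [ 0.0005 -0.0001 -0.0036] turn y -0.07 rows 1.0 1.0
```

Call:
arm_command(plan=[[[0, 0, 0.004], [0, 0, 0]], [[0, 0, 0.008], [0, 0, 0]], [[0, 0, 0.012], [0, 0, 0]], [[0, 0, 0.015], [0, 0, 0]]])

```text
clock: 11.65
position: [0.604, 0.0022, 0.0276]
ee_rot: [-1.212, 1.203, -1.204]
force: [-4.2, 2.9, 1.8]
width: 0.009
```

Call:
arm_command(plan=[[[0, 0, 0.001], [0, 0, 0]], [[0, 0, 0.002], [0, 0, 0]], [[0, 0, 0.003], [0, 0, 0]]])

```text
clock: 11.95
position: [0.6046, 0.0025, 0.0273]
ee_rot: [-1.216, 1.205, -1.202]
force: [-12.4, 0.9, 13.9]
width: 0.007
```

Run:
```python
from h import *
st()
p=get_image("scene"); save(p,"a9s.png",(190,150,310,250),6)
```

```text
t 11.95 pos [0.6046 0.0025 0.0273] jaw ang 0.47 tilt 0.18 width 0.007 F [-12.4   0.9  13.9] q [ 0.12  0.68 -0.31  1.8   0.3   0.71 -0.35] fr [-27.3  37.6]
```

View pics/a9s.png

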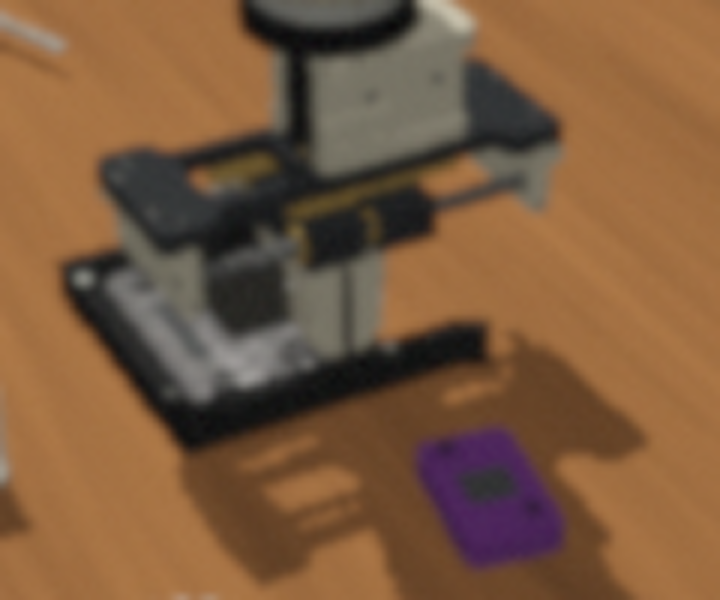

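Call:
arm_command(plan=[[[0, 0, -0.01], [0, 0, 0]], [[0, -0.03, -0.02], [0, 0, 0]], [[0, -0.05, -0.03], [0, -8, 0]], [[0, -0.05, -0.03], [0, -16, 0]], [[0, -0.05, -0.03], [0, -24, 0]]])

```text
clock: 12.5
position: [0.5769, 0.0015, 0.0779]
ee_rot: [-1.382, 0.883, -0.887]
force: [0.2, 0.4, -1.4]
width: 0.003
```

Run:
```python
from h import *
go(*f2w(-45,10),.08,90.5)
```

```text
t 12.50 pos [0.5769 0.0015 0.0779] jaw ang 24.76 tilt 0.16 width 0.003 F [ 0.2  0.4 -1.4] q [ 0.22  0.6  -0.46  1.84  0.36  0.78  0.01] fr [-55.   36.8]
shift [ 0.0285 -0.0021 -0.0019] turn y -65.74 rows 1.0 8.0
```

Call:
arm_command(plan=[[[0, 0, 0], [0, -8.5, 0]], [[0, 0, 0], [0, -17, 0]], [[0, 0, 0], [0, -25.5, 0]], [[0, 0, 0], [0, -34, 0]], [[0, 0, 0], [0, -42.5, 0]]])

```text
clock: 13.0
position: [0.5766, 0.0014, 0.0769]
ee_rot: [-1.549, 0.31, -0.312]
force: [0.0, -0.1, 0.4]
width: 0.006
```

Run:
```python
from h import *
go(*f2w(-55,37),.08,90.5)
```

```text
t 13.00 pos [0.5766 0.0014 0.0769] jaw ang 67.27 tilt 0.07 width 0.006 F [ 0.  -0.1  0.4] q [ 0.35  0.64 -0.65  1.83  0.51  0.84  0.62] fr [-55.2  36.7]
shift [ 0.0001 -0.0031  0.0004] turn y -23.23 rows 1.0 3.0
```

Call:
arm_command(plan=[[[0, 0, 0], [0, -8.5, 0]], [[0, 0, 0], [0, -17, 0]], [[0, 0, 0], [0, -23.2, 0]], [[0, 0, 0], [0, -23.2, 0]]])

```text
clock: 13.4
position: [0.5765, 0.0013, 0.0766]
ee_rot: [-1.571, -0.003, 0.002]
force: [-0.6, 0.0, 0.4]
width: 0.006
```

Run:
```python
from h import *
go(*f2w(-45,38),.023,90.5)
p=get_image("scene"); save(p,"a10s.png",(190,130,310,250),6)
p=get_image("top"); save(p,"a10.png",(200,150,330,250),6)
```

```text
t 13.40 pos [0.5765 0.0013 0.0766] jaw ang 90.20 tilt 0.03 width 0.006 F [-0.6  0.   0.4] q [ 0.41  0.68 -0.75  1.83  0.59  0.87  0.96] fr [-55.3  36.6]
shift [0.0103 0.0536 0.0015] turn y -0.30 rows 2.0 1.0
```

View pics/a10s.png

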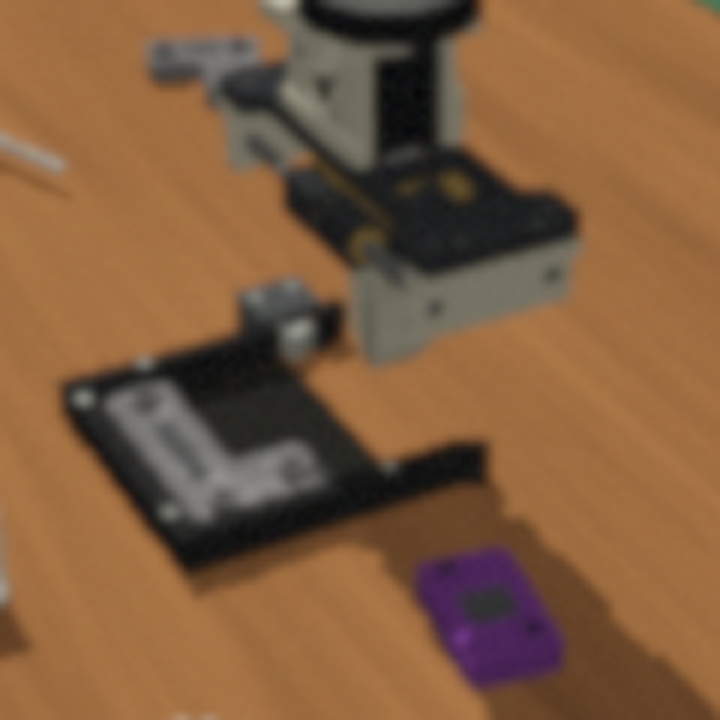

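View pics/a10.png

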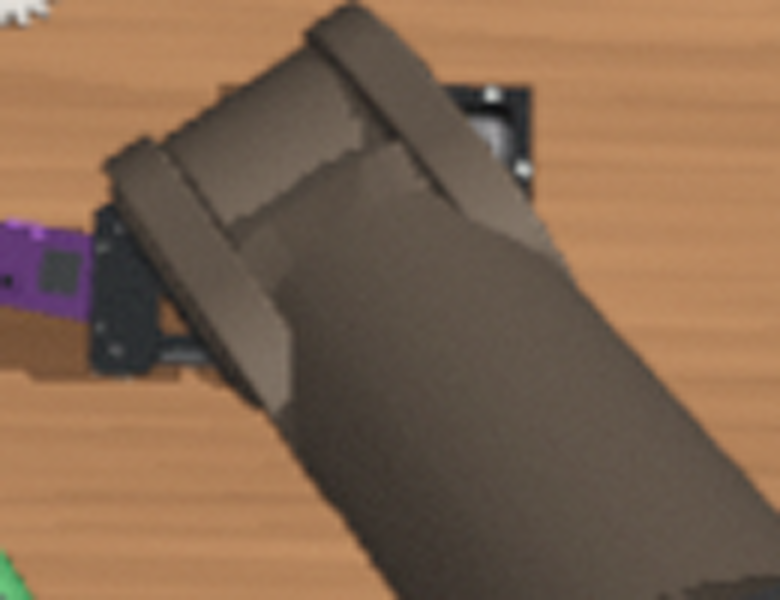

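Call:
arm_command(plan=[[[0.0, 0.03, 0.0015], [0, 0, 0]], [[0.0, 0.053, 0.0015], [0, 0, 0]], [[0.01, 0.053, 0.0015], [0, 0, 0]], [[0.016, 0.053, 0.0015], [0, 0, 0]], [[0.019, 0.053, 0.0015], [0, 0, 0]]])

```text
clock: 14.0
position: [0.5962, 0.0035, 0.0237]
ee_rot: [-1.571, -0.001, -0.0]
force: [0.4, 0.0, -0.5]
width: 0.001
```

Run:
```python
from h import *
st()
```

```text
t 14.00 pos [0.5962 0.0035 0.0237] jaw ang 90.03 tilt 0.05 width 0.001 F [ 0.4  0.  -0.5] q [ 0.36  0.76 -0.69  1.81  0.65  0.81  0.91] fr [-35.6  38.6]
```

Call:
arm_command(plan=[[[0.003, 0, 0], [0, 0, 0]], [[0.006, 0, 0], [0, 0, 0]], [[0.008, 0, 0], [0, 0, 0]]])

```text
clock: 14.3
position: [0.6036, 0.0034, 0.0235]
ee_rot: [-1.571, -0.001, 0.002]
force: [-1.1, -0.6, -0.2]
width: 0.007
```

Call:
arm_command(plan=[[[0.001, 0, 0], [0, 0, 0]], [[0.002, 0, 0], [0, 0, 0]], [[0.003, 0, 0], [0, 0, 0]]])

```text
clock: 14.6
position: [0.6064, 0.0035, 0.0234]
ee_rot: [-1.571, -0.002, 0.002]
force: [-0.4, 1.5, -0.2]
width: 0.004
```

Run:
```python
from h import *
st()
```

```text
t 14.60 pos [0.6064 0.0035 0.0234] jaw ang 90.15 tilt 0.02 width 0.004 F [-0.4  1.5 -0.2] q [ 0.36  0.78 -0.69  1.78  0.65  0.83  0.92] fr [-25.5  38.5]
```

Call:
arm_command(plan=[[[0.001, 0, 0], [0, 0, 0]], [[0.002, 0, 0], [0, 0, 0]], [[0.002, 0, 0], [0, 0, 0]]])

```text
clock: 14.9
position: [0.6074, 0.0034, 0.0234]
ee_rot: [-1.571, -0.0, 0.004]
force: [-5.4, 0.6, 3.2]
width: 0.006
```

Call:
arm_command(plan=[[[0.001, 0, 0], [0, 0, 0]], [[0.002, 0, 0], [0, 0, 0]], [[0.002, 0, 0], [0, 0, 0]]])

```text
clock: 15.2
position: [0.6077, 0.0034, 0.0231]
ee_rot: [-1.572, 0.002, 0.006]
force: [-11.6, 0.5, 7.4]
width: 0.005
```

Run:
```python
from h import *
st()
```

```text
t 15.20 pos [0.6077 0.0034 0.0231] jaw ang 90.16 tilt 0.31 width 0.005 F [-11.6   0.5   7.4] q [ 0.36  0.78 -0.69  1.77  0.65  0.83  0.93] fr [-24.2  38.4]
```

Call:
arm_command(plan=[[[-0.008, 0, 0], [0, 0, 0]], [[-0.008, -0.04, -0.01], [0, 0, 0]], [[0.005, -0.04, -0.058], [0, 0, 0]], [[0.017, -0.03, -0.058], [0, 0, 0]], [[0.017, -0.03, -0.058], [0, 0, 0]]], fingers=0.34)

```text
clock: 15.7
position: [0.6287, -0.0576, 0.0525]
ee_rot: [-1.572, 0.001, -0.002]
force: [-0.8, 0.5, 0.4]
width: 0.324
```

Run:
```python
from h import *
go(*f2w(-5,-20),.0235,90.5)
p=get_image("scene"); save(p,"a11s.png",(190,130,310,250),6)
```

```text
t 15.70 pos [ 0.6287 -0.0576  0.0525] jaw ang 89.88 tilt 0.08 width 0.324 F [-0.8  0.5  0.4] q [ 0.46  0.77 -0.71  1.7   0.62  0.91  1.06] fr [ -3.7 -22.8]
shift [-0.0013  0.029   0.0028] turn y -0.62 rows 1.0 1.0
```

View pics/a11s.png

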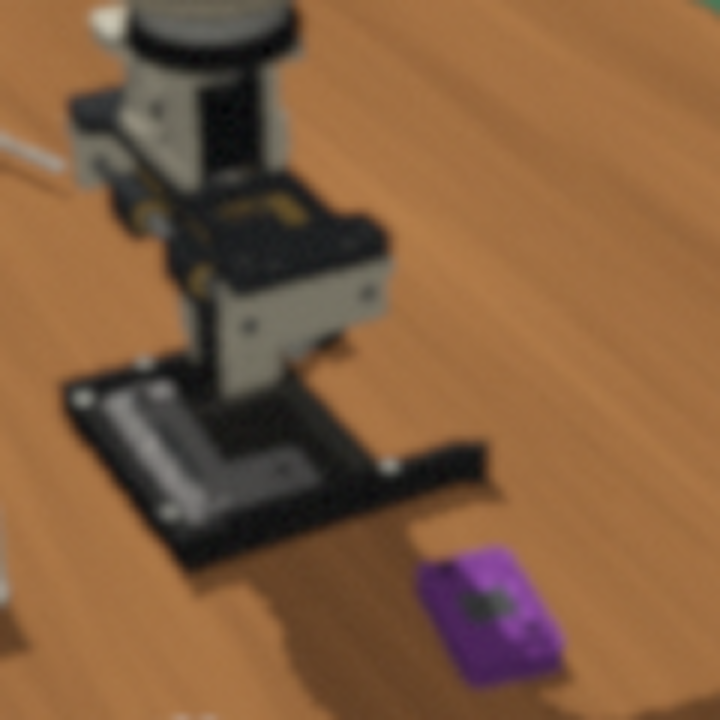

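Call:
arm_command(plan=[[[-0.001, 0.029, 0], [0, -0.6, 0]], [[-0.001, 0.029, 0], [0, -0.6, 0]], [[0.004, 0.029, 0], [0, -0.6, 0]], [[0.009, 0.029, 0], [0, -0.6, 0]], [[0.012, 0.029, 0], [0, -0.6, 0]]])

```text
clock: 16.25
position: [0.6403, -0.0542, 0.0249]
ee_rot: [-1.571, -0.011, 0.01]
force: [0.5, -0.2, -0.5]
width: 0.331
```

Call:
arm_command(plan=[[[0.001, 0, 0], [0, 0, 0]], [[0.002, 0, 0], [0, 0, 0]], [[0.003, 0, 0], [0, 0, 0]]])

```text
clock: 16.55
position: [0.6426, -0.0545, 0.0245]
ee_rot: [-1.571, -0.01, 0.01]
force: [-0.5, 0.2, 0.2]
width: 0.33
```

Run:
```python
from h import *
st()
```

```text
t 16.55 pos [ 0.6426 -0.0545  0.0245] jaw ang 90.74 tilt 0.02 width 0.330 F [-0.5  0.2  0.2] q [ 0.43  0.82 -0.69  1.68  0.65  0.88  1.06] fr [ 10.2 -19.8]
```

Call:
arm_command(plan=[[[0.001, 0, 0], [0, 0, 0]], [[0.002, 0, 0], [0, 0, 0]], [[0.002, 0, 0], [0, 0, 0]]])

```text
clock: 16.85
position: [0.6428, -0.0545, 0.0243]
ee_rot: [-1.572, -0.008, 0.013]
force: [-8.3, -0.3, 6.3]
width: 0.332
```

Call:
arm_command(plan=[[[0.001, 0, 0], [0, 0, 0]], [[0.0015, 0, 0], [0, 0, 0]], [[0.0015, 0, 0], [0, 0, 0]]])

```text
clock: 17.15
position: [0.643, -0.0544, 0.0243]
ee_rot: [-1.572, -0.006, 0.015]
force: [-13.4, -0.8, 11.6]
width: 0.333
```

Call:
arm_command(plan=[[[-0.003, 0, 0], [0, 0, 0]], [[-0.004, 0, 0.003], [0, 0, 0]], [[-0.004, 0, 0.006], [0, 0, 0]], [[-0.004, 0, 0.008], [0, 0, 0]]])

```text
clock: 17.55
position: [0.6424, -0.0459, 0.0246]
ee_rot: [-1.57, -0.011, 0.01]
force: [-0.1, 0.0, -0.6]
width: 0.33
```

Call:
arm_command(plan=[[[0, 0, 0.002], [0, 0, 0]], [[0, 0, 0.004], [0, 0, 0]], [[0, 0, 0.005], [0, 0, 0]]])

```text
clock: 17.85
position: [0.6421, -0.0424, 0.0245]
ee_rot: [-1.572, -0.01, 0.01]
force: [0.1, -4.9, 1.1]
width: 0.328
```

Run:
```python
from h import *
st()
p=get_image("scene"); save(p,"a12s.png",(190,130,310,250),6)
```

```text
t 17.85 pos [ 0.6421 -0.0424  0.0245] jaw ang 90.70 tilt 0.09 width 0.328 F [ 0.1 -4.9  1.1] q [ 0.42  0.82 -0.69  1.68  0.65  0.88  1.04] fr [ 9.9 -7.7]
```

View pics/a12s.png

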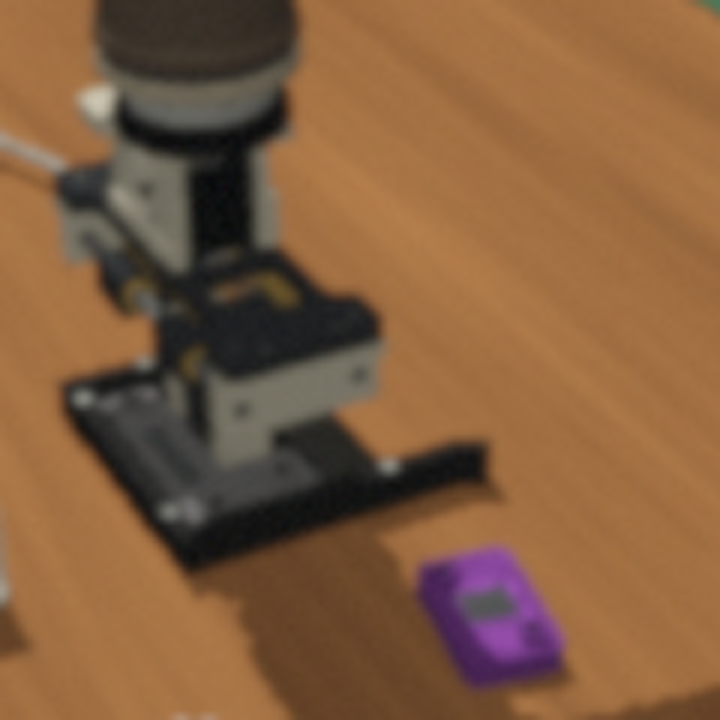

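Call:
arm_command(plan=[[[-0.001, 0, 0.001], [0, 0, 0]], [[-0.001, 0, 0.002], [0, 0, 0]], [[-0.001, 0, 0.003], [0, 0, 0]], [[-0.001, 0, 0.003], [0, 0, 0]]])

```text
clock: 18.3
position: [0.6417, -0.0419, 0.0247]
ee_rot: [-1.575, -0.009, 0.007]
force: [1.3, -9.6, 1.9]
width: 0.332
```

Run:
```python
from h import *
st()
```

```text
t 18.30 pos [ 0.6417 -0.0419  0.0247] jaw ang 90.59 tilt 0.24 width 0.332 F [ 1.3 -9.6  1.9] q [ 0.41  0.82 -0.69  1.68  0.65  0.88  1.03] fr [ 9.5 -7.2]
```

Call:
arm_command(plan=[[[-0.003, 0, -0.006], [0, 0, 0]], [[-0.003, -0.02, -0.006], [0, 0, 0]], [[-0.003, -0.06, -0.006], [0, 0, 0]], [[-0.03, -0.07, -0.04], [0, 0, 0]], [[-0.06, -0.07, -0.08], [0, 0, 0]]])

```text
clock: 18.8
position: [0.5835, -0.1166, 0.0969]
ee_rot: [-1.569, -0.018, 0.01]
force: [0.2, -1.2, -0.4]
width: 0.331
```

Run:
```python
from h import *
q=np.array([.4753,-.4289,-.3839]); g=place(np.array([[.013,0]]),q)[0]; print(g)
go(*g,.08,68)
```

```text
[ 0.48735374 -0.43376901]
t 18.80 pos [ 0.5835 -0.1166  0.0969] jaw ang 91.02 tilt 0.31 width 0.331 F [ 0.2 -1.2 -0.4] q [ 0.62  0.68 -0.77  1.77  0.57  0.93  1.2 ] fr [-49.4 -81.4]
shift [-0.1018  0.0158 -0.3154] turn y 23.02 rows 7.0 3.0
```

Call:
arm_command(plan=[[[-0.02, 0, -0.045], [0, 5, 0]], [[-0.04, 0, -0.09], [0, 10, 0]], [[-0.06, 0, -0.135], [0, 15, 0]], [[-0.075, 0, -0.18], [0, 20, 0]], [[-0.09, 0, -0.225], [0, 23, 0]]], fingers=-0.7)

```text
clock: 19.3
position: [0.4941, -0.3464, 0.0947]
ee_rot: [-1.548, 0.306, -0.307]
force: [0.2, -0.3, 0.5]
width: 0.716
```

Run:
```python
from h import *
go(.4874,-.4338,.08,68)
p=get_image("top"); save(p,"b1.png",(200,150,330,250),6); fitin(p,"big",[*f2w(35.5,1),.009])
```

```text
t 19.30 pos [ 0.4941 -0.3464  0.0947] jaw ang 67.59 tilt 0.05 width 0.716 F [ 0.2 -0.3  0.5] q [ 0.97  0.66 -0.67  1.75  0.5   0.91  1.27] fr [-140.9 -310.3]
shift [ 0.0272  0.0146 -0.0834] turn y -0.41 rows 2.0 1.0
big [ 0.6671 -0.0342  0.0114] frame [34.94  0.26] ang 0.14 err 5.6
```

View pics/in_big.png

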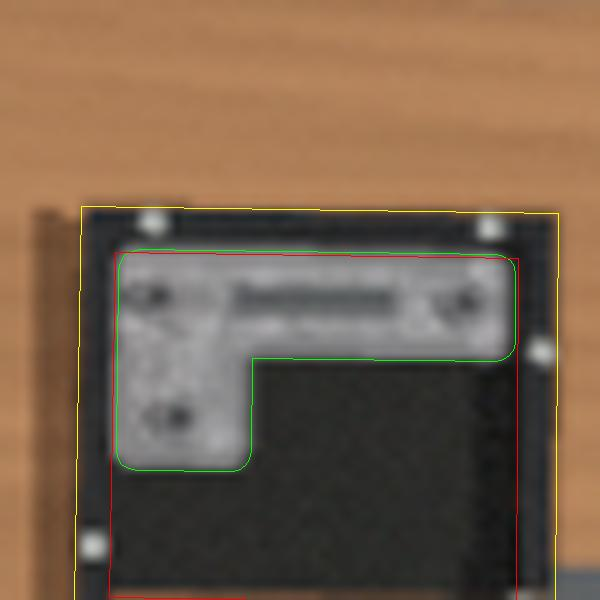

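Call:
arm_command(plan=[[[0.015, 0.005, -0.045], [0, -0.4, 0]], [[0.027, 0.015, -0.083], [0, -0.4, 0]], [[0.027, 0.015, -0.083], [0, -0.4, 0]], [[0.027, 0.015, -0.083], [0, -0.4, 0]]])

```text
clock: 19.75
position: [0.488, -0.4323, 0.0788]
ee_rot: [-1.548, 0.301, -0.3]
force: [0.8, 1.1, -0.6]
width: 0.848
```

```bash
sed -i 's/^FR=.*/FR=np.array([.6322,-.0356,.009])/' h.py
python3 - <<'E'
from h import *
go(.4874,-.4338,.025,68)
p=get_image("scene"); save(p,"b2.png",(180,80,290,180),6)
E
```

```text
t 19.75 pos [ 0.488  -0.4323  0.0788] jaw ang 68.05 tilt 0.09 width 0.848 F [ 0.8  1.1 -0.6] q [ 1.05  0.74 -0.65  1.63  0.52  0.95  1.41] fr [-147.7 -395.4]
shift [ 0.      0.0537 -0.0017] turn y 0.05 rows 2.0 1.0
```

View pics/b2.png

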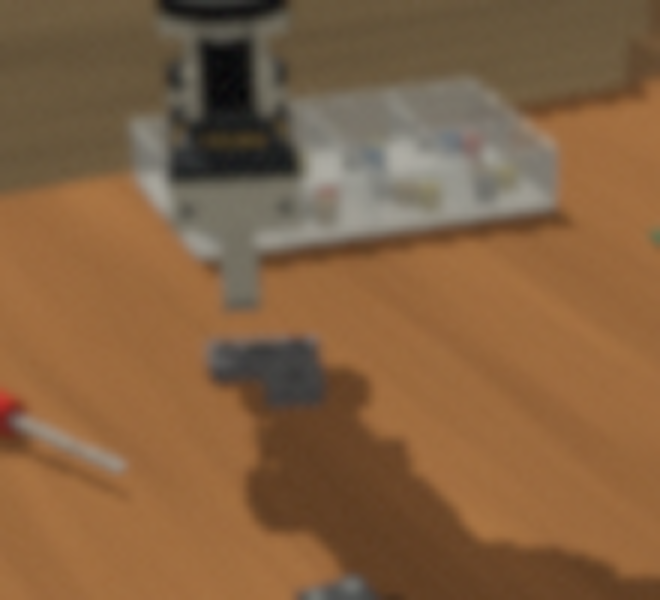

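Call:
arm_command(plan=[[[0.0015, 0.03, -0.0015], [0, 0, 0]], [[0.0015, 0.0537, -0.0015], [0, 0, 0]], [[0.0015, 0.0537, -0.0015], [0, 0, 0]], [[0.0015, 0.0537, -0.0015], [0, 0, 0]]])

```text
clock: 20.2
position: [0.4902, -0.4325, 0.0264]
ee_rot: [-1.549, 0.297, -0.297]
force: [0.2, -0.3, -0.3]
width: 0.85
```

Call:
arm_command(plan=[[[0, 0, 0], [0, 0, 0]], [[0, 0, 0], [0, 0, 0]], [[0, 0, 0], [0, 0, 0]], [[0, 0, 0], [0, 0, 0]], [[0, 0, 0], [0, 0, 0]]], fingers=1, squeeze=20)

```text
clock: 20.7
position: [0.4892, -0.4345, 0.026]
ee_rot: [-1.55, 0.299, -0.3]
force: [-0.6, 0.8, -0.4]
width: 0.466
```

Call:
arm_command(plan=[[[0, 0, 0], [0, 0, 0]], [[0, 0, 0], [0, 0, 0]]])

```text
clock: 20.9
position: [0.4893, -0.4345, 0.0259]
ee_rot: [-1.55, 0.299, -0.299]
force: [-0.3, 0.2, 1.6]
width: 0.402
```

Run:
```python
from h import *
st()
```

```text
t 20.90 pos [ 0.4893 -0.4345  0.0259] jaw ang 68.13 tilt 0.01 width 0.402 F [-0.3  0.2  1.6] q [ 1.03  0.81 -0.61  1.66  0.57  0.87  1.37] fr [-146.5 -397.6]
```

Call:
arm_command(plan=[[[0, -0.025, 0], [0, 0, 0]], [[0, -0.045, 0], [0, 0, 0]], [[0, -0.045, 0.02], [0, -5, 0]], [[0, -0.045, 0.06], [0, -10, 0]]])

```text
clock: 21.3
position: [0.5103, -0.3824, 0.0711]
ee_rot: [-1.568, 0.165, -0.165]
force: [0.4, -0.4, -0.8]
width: 0.398
```

Run:
```python
from h import *
go(*f2w(-118,1),.07,90.5)
```

```text
t 21.30 pos [ 0.5103 -0.3824  0.0711] jaw ang 77.97 tilt 0.18 width 0.398 F [ 0.4 -0.4 -0.8] q [ 0.99  0.74 -0.68  1.67  0.57  0.93  1.45] fr [-125.  -345.7]
shift [-0.0684  0.      0.3399] turn y -12.53 rows 7.0 2.0
```

Call:
arm_command(plan=[[[-0.01, 0, 0.045], [0, -4, 0]], [[-0.02, 0, 0.095], [0, -8, 0]], [[-0.03, 0, 0.145], [0, -12.5, 0]], [[-0.04, 0, 0.195], [0, -12.5, 0]], [[-0.05, 0, 0.245], [0, -12.5, 0]]])

```text
clock: 21.8
position: [0.5127, -0.1309, 0.0708]
ee_rot: [-1.571, -0.009, 0.008]
force: [0.4, 0.2, -0.7]
width: 0.4
```

Run:
```python
from h import *
go(*f2w(-118,1),.07,90.5)
```

```text
t 21.80 pos [ 0.5127 -0.1309  0.0708] jaw ang 90.62 tilt 0.01 width 0.400 F [ 0.4  0.2 -0.7] q [ 0.69  0.63 -0.76  1.95  0.6   0.8   1.18] fr [-120.4  -94.2]
shift [0.0025 0.0009 0.0952] turn y 0.12 rows 2.0 1.0
```

Call:
arm_command(plan=[[[0.002, 0, 0.05], [0, 0, 0]], [[0.002, 0, 0.095], [0, 0, 0]], [[0.002, 0.02, 0.095], [0, 0, 0]], [[0.002, 0.0445, 0.095], [0, 0, 0]], [[0.002, 0.0445, 0.095], [0, 0, 0]]])

```text
clock: 22.3
position: [0.5133, -0.0366, 0.0248]
ee_rot: [-1.57, -0.009, 0.012]
force: [-0.2, -0.3, -0.2]
width: 0.399
```

Run:
```python
from h import *
go(*f2w(-60,1),.0265,90.5)
p=get_image("scene"); save(p,"b3.png",(190,130,310,250),6)
```

```text
t 22.30 pos [ 0.5133 -0.0366  0.0248] jaw ang 90.74 tilt 0.12 width 0.399 F [-0.2 -0.3 -0.2] q [ 0.47  0.68 -0.7   2.01  0.67  0.7   0.93] fr [-1.189e+02  1.000e-01]
shift [ 0.0589 -0.0018  0.0007] turn y 0.24 rows 2.0 1.0
```

View pics/b3.png

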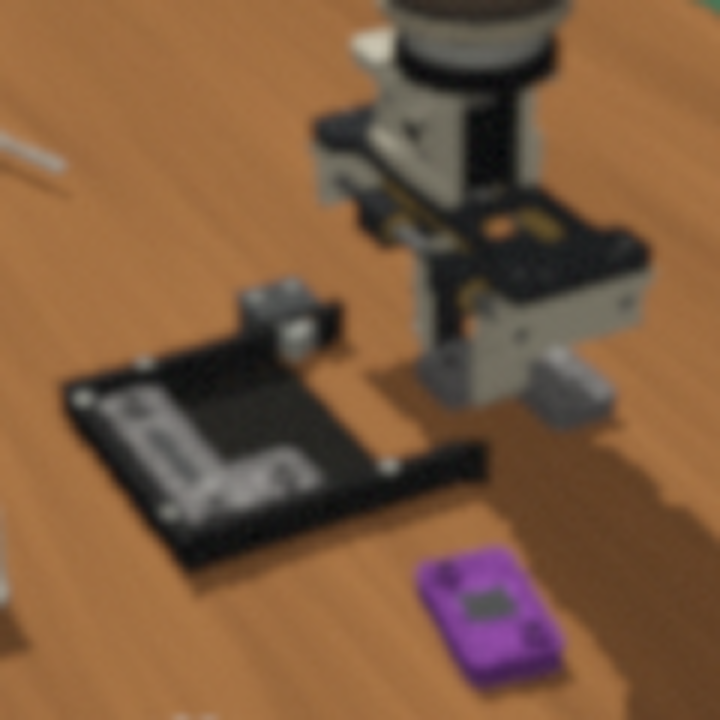

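Call:
arm_command(plan=[[[0.01, -0.0015, 0.0006], [0, 0.2, 0]], [[0.02, -0.0015, 0.0006], [0, 0.2, 0]], [[0.03, -0.0015, 0.0006], [0, 0.2, 0]], [[0.04, -0.0015, 0.0006], [0, 0.2, 0]], [[0.05, -0.0015, 0.0006], [0, 0.2, 0]]])

```text
clock: 22.85
position: [0.5651, -0.0367, 0.028]
ee_rot: [-1.571, -0.006, 0.005]
force: [-0.2, 0.7, -0.5]
width: 0.396
```

Run:
```python
from h import *
go(*f2w(-28,1),.0265,90.5)
p=get_image("scene"); save(p,"b4.png",(190,130,310,250),6)
```

```text
t 22.85 pos [ 0.5651 -0.0367  0.028 ] jaw ang 90.41 tilt 0.02 width 0.396 F [-0.2  0.7 -0.5] q [ 0.45  0.73 -0.7   1.88  0.65  0.78  0.97] fr [-67.1  -0.5]
shift [0.0391 0.0015 0.0015] turn y -0.09 rows 1.0 1.0
```

View pics/b4.png

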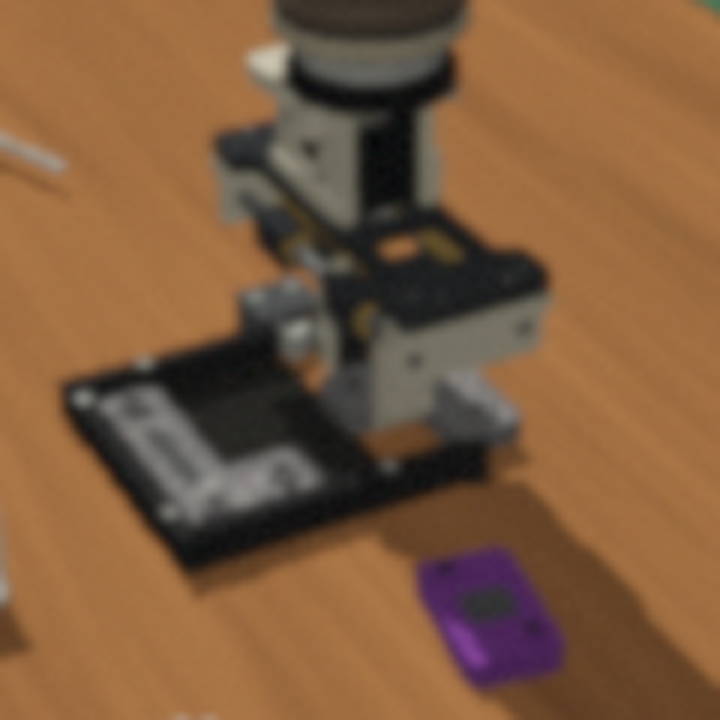

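Call:
arm_command(plan=[[[0.008, 0.001, 0.001], [0, 0, 0]], [[0.016, 0.001, 0.001], [0, 0, 0]], [[0.024, 0.001, 0.001], [0, 0, 0]], [[0.032, 0.001, 0.001], [0, 0, 0]]])

```text
clock: 23.3
position: [0.5966, -0.0352, 0.0268]
ee_rot: [-1.571, -0.006, 0.006]
force: [-0.7, 0.2, -0.3]
width: 0.398
```

Run:
```python
from h import *
go(*f2w(-28,1),.0265,90.5)
p=get_image("scene"); save(p,"b5.png",(190,130,310,250),6)
```

```text
t 23.30 pos [ 0.5966 -0.0352  0.0268] jaw ang 90.45 tilt 0.00 width 0.398 F [-0.7  0.2 -0.3] q [ 0.43  0.76 -0.69  1.8   0.65  0.82  0.99] fr [-35.6   0.7]
shift [0.0076 0.0003 0.0003] turn y -0.05 rows 1.0 1.0
```

View pics/b5.png

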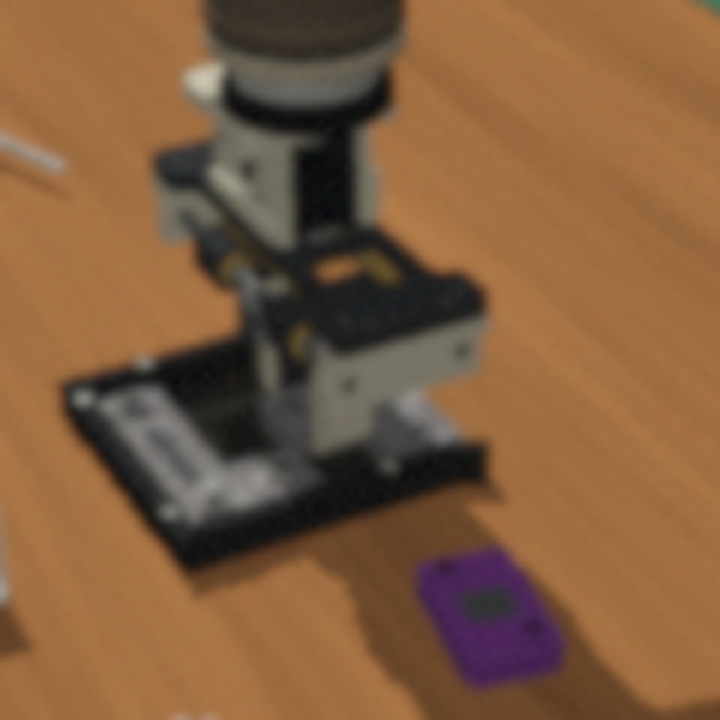

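Call:
arm_command(plan=[[[0.004, 0.0003, 0.0003], [0, 0, 0]], [[0.007, 0.0005, 0.0003], [0, 0, 0]], [[0.007, 0.0005, 0.0003], [0, 0, 0]]])

```text
clock: 23.65
position: [0.6032, -0.0348, 0.0263]
ee_rot: [-1.571, -0.006, 0.006]
force: [-1.5, -0.2, -0.4]
width: 0.402
```

Call:
arm_command(plan=[[[0, 0, 0], [0, 0, 0]], [[0, 0, 0], [0, 0, 0]], [[0, -0.03, 0], [0, 0, 0]], [[-0.02, -0.045, 0], [0, 0, 0]], [[-0.065, -0.045, 0], [0, 0, 0]]], fingers=0.05)

```text
clock: 24.15
position: [0.5415, -0.0345, 0.0736]
ee_rot: [-1.569, -0.011, -0.0]
force: [0.2, 0.0, 0.0]
width: 0.476
```

Run:
```python
from h import *
go(*f2w(-95,18),.07,90.5)
p=get_image("scene"); save(p,"b6.png",(190,130,310,250),6)
```

```text
t 24.15 pos [ 0.5415 -0.0345  0.0736] jaw ang 90.40 tilt 0.41 width 0.476 F [0.2 0.  0. ] q [ 0.5   0.64 -0.75  1.92  0.59  0.81  1.  ] fr [-90.7   2. ]
shift [-0.0043  0.0036  0.016 ] turn y -0.10 rows 1.0 1.0
```

View pics/b6.png

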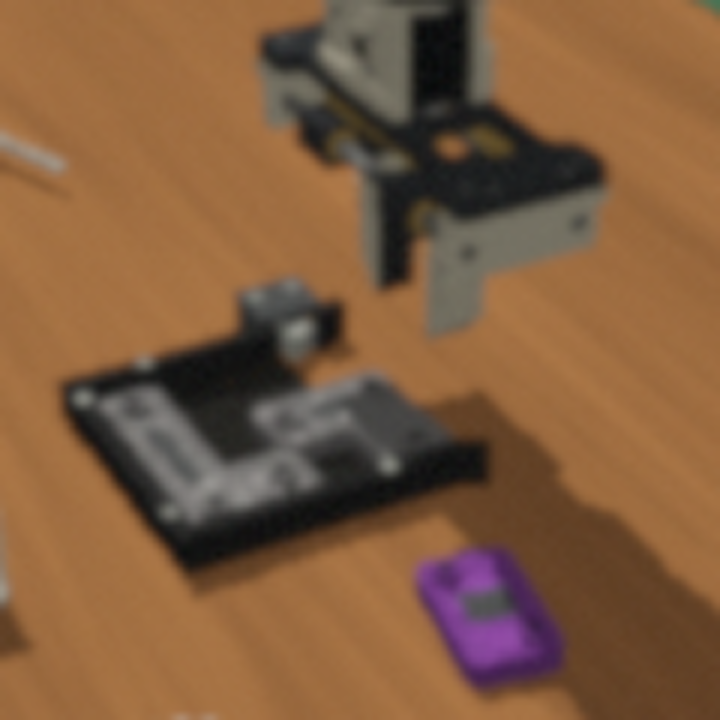

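Call:
arm_command(plan=[[[-0.008, 0, 0.016], [0, 0, 0]], [[-0.008, 0, 0.016], [0, 0, 0]], [[-0.008, 0, 0.016], [0, 0, 0]], [[-0.008, 0.025, 0.016], [0, 0, 0]], [[-0.008, 0.049, 0.016], [0, 0, 0]]], fingers=0.46)

```text
clock: 24.7
position: [0.5315, -0.0203, 0.022]
ee_rot: [-1.571, -0.007, 0.003]
force: [-0.7, -0.2, 37.0]
width: 0.272
```

Run:
```python
from h import *
go(*f2w(-97,18),.0235,90.5)
```

```text
t 24.70 pos [ 0.5315 -0.0203  0.022 ] jaw ang 90.37 tilt 0.13 width 0.272 F [-0.7 -0.2 37. ] q [ 0.43  0.7  -0.69  1.97  0.67  0.71  0.9 ] fr [-100.6   16.2]
shift [ 0.0036 -0.0015  0.0018] turn y -0.13 rows 1.0 1.0
```

Call:
arm_command(plan=[[[0, -0.0025, 0.001], [0, 0, 0]], [[0, -0.0025, 0.001], [0, 0, 0]]])

```text
clock: 24.9
position: [0.5309, -0.0188, 0.0247]
ee_rot: [-1.571, -0.006, 0.005]
force: [0.7, 0.4, 0.4]
width: 0.272
```

Run:
```python
from h import *
go(*f2w(-60,18),.0235,90.5)
```

```text
t 24.90 pos [ 0.5309 -0.0188  0.0247] jaw ang 90.41 tilt 0.04 width 0.272 F [0.7 0.4 0.4] q [ 0.43  0.69 -0.69  1.97  0.67  0.72  0.9 ] fr [-101.1   17.7]
shift [0.0411 0.0012 0.0004] turn y -0.09 rows 1.0 1.0
```

Good clearance now; push forward.

Call:
arm_command(plan=[[[0.009, 0, 0], [0, 0, 0]], [[0.016, 0, 0], [0, 0, 0]], [[0.023, 0, 0], [0, 0, 0]], [[0.03, 0, 0], [0, 0, 0]], [[0.035, 0, 0], [0, 0, 0]]])

```text
clock: 25.4
position: [0.5657, -0.0182, 0.0247]
ee_rot: [-1.571, -0.006, 0.006]
force: [-1.3, -0.1, 0.3]
width: 0.27
```

Call:
arm_command(plan=[[[0.001, 0, 0], [0, 0, 0]], [[0.002, 0, 0], [0, 0, 0]], [[0.003, 0, 0], [0, 0, 0]]])

```text
clock: 25.7
position: [0.5675, -0.0181, 0.0248]
ee_rot: [-1.571, -0.006, 0.007]
force: [0.5, -0.2, 0.0]
width: 0.27
```

Run:
```python
from h import *
st()
p=get_image("scene"); save(p,"b7.png",(190,130,310,250),6)
```

```text
t 25.70 pos [ 0.5675 -0.0181  0.0248] jaw ang 90.45 tilt 0.03 width 0.270 F [ 0.5 -0.2  0. ] q [ 0.41  0.73 -0.69  1.88  0.66  0.77  0.93] fr [-64.5  18.1]
```

View pics/b7.png

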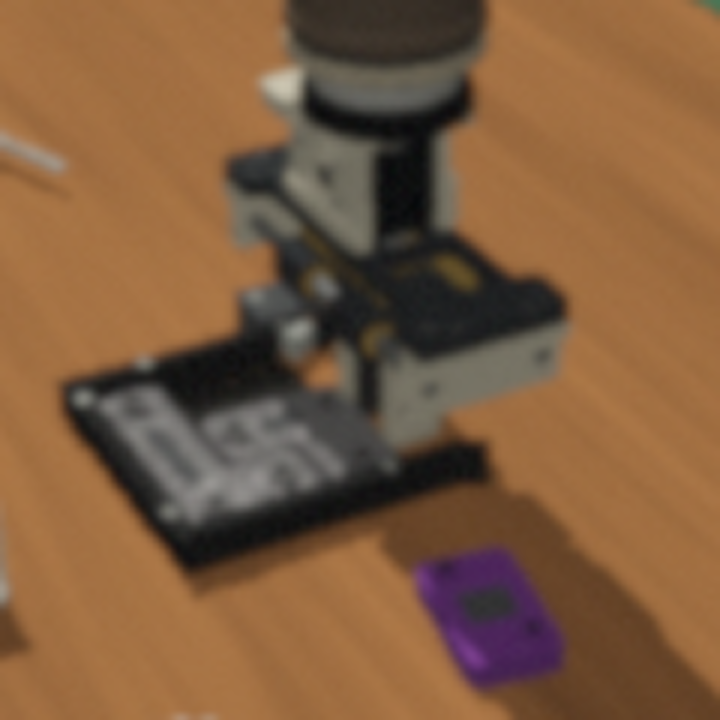

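Call:
arm_command(plan=[[[0.002, 0, 0], [0, 0, 0]], [[0.003, 0, 0], [0, 0, 0]], [[0.004, 0, 0], [0, 0, 0]], [[0.0045, 0, 0], [0, 0, 0]]])

```text
clock: 26.15
position: [0.5722, -0.0181, 0.0248]
ee_rot: [-1.571, -0.006, 0.006]
force: [-2.2, 0.6, 1.3]
width: 0.271
```

Call:
arm_command(plan=[[[0.001, 0, 0], [0, 0, 0]], [[0.0015, 0, 0], [0, 0, 0]], [[0.0015, 0, 0], [0, 0, 0]]])

```text
clock: 26.45
position: [0.5727, -0.0181, 0.0247]
ee_rot: [-1.571, -0.005, 0.008]
force: [-5.7, 0.9, 4.3]
width: 0.271
```

Run:
```python
from h import *
st()
```

```text
t 26.45 pos [ 0.5727 -0.0181  0.0247] jaw ang 90.46 tilt 0.12 width 0.271 F [-5.7  0.9  4.3] q [ 0.41  0.74 -0.69  1.86  0.66  0.78  0.94] fr [-59.3  18. ]
```

Call:
arm_command(plan=[[[-0.01, 0, 0], [0, 0, 0]], [[-0.03, -0.03, 0], [0, 0, 0]], [[-0.05, -0.07, 0.03], [0, 8, 0]], [[-0.05, -0.08, 0.08], [0, 16, 0]], [[-0.05, -0.08, 0.13], [0, 24, 0]]], fingers=-1)

```text
clock: 26.95
position: [0.5236, 0.1084, 0.107]
ee_rot: [-1.544, 0.326, -0.333]
force: [1.9, 1.1, -0.1]
width: 0.659
```

Run:
```python
from h import *
go(.5061,.2699,.1,-27.5)
```

```text
t 26.95 pos [0.5236 0.1084 0.107 ] jaw ang 65.92 tilt 0.25 width 0.659 F [ 1.9  1.1 -0.1] q [ 0.19  0.55 -0.68  1.91  0.46  0.83  0.41] fr [-107.3  145. ]
shift [-0.0819  0.007   0.1403] turn y 93.42 rows 4.0 11.0
```

Call:
arm_command(plan=[[[-0.02, 0, 0.035], [0, 8.5, 0]], [[-0.04, 0, 0.07], [0, 17, 0]], [[-0.06, 0.0, 0.105], [0, 25.5, 0]], [[-0.082, 0.007, 0.14], [0, 34, 0]], [[-0.082, 0.007, 0.14], [0, 42.5, 0]]])

```text
clock: 27.45
position: [0.501, 0.2765, 0.0978]
ee_rot: [-1.375, 0.896, -0.892]
force: [0.4, -0.0, -0.1]
width: 0.995
```

Run:
```python
from h import *
go(.5061,.2699,.1,-27.5)
p=get_image("top"); save(p,"c1.png",(200,150,330,250),6); fitin(p,"big",[*f2w(35.5,1),.009]);fitin(p,"small",[*f2w(-16,1),.009])
```

```text
t 27.45 pos [0.501  0.2765 0.0978] jaw ang 24.06 tilt 0.29 width 0.995 F [ 0.4 -0.  -0.1] q [-0.25  0.57 -0.48  1.84  0.34  0.82 -0.49] fr [-128.4  313.3]
shift [ 0.0081 -0.0022  0.002 ] turn y 51.56 rows 1.0 7.0
big [ 0.6519 -0.033   0.4142] frame [19.69  2.43] ang 23.21 err 294.6
small [ 0.6253 -0.035   0.0616] frame [-6.85  0.65] ang 3.02 err 383.3
```

View pics/c1.png

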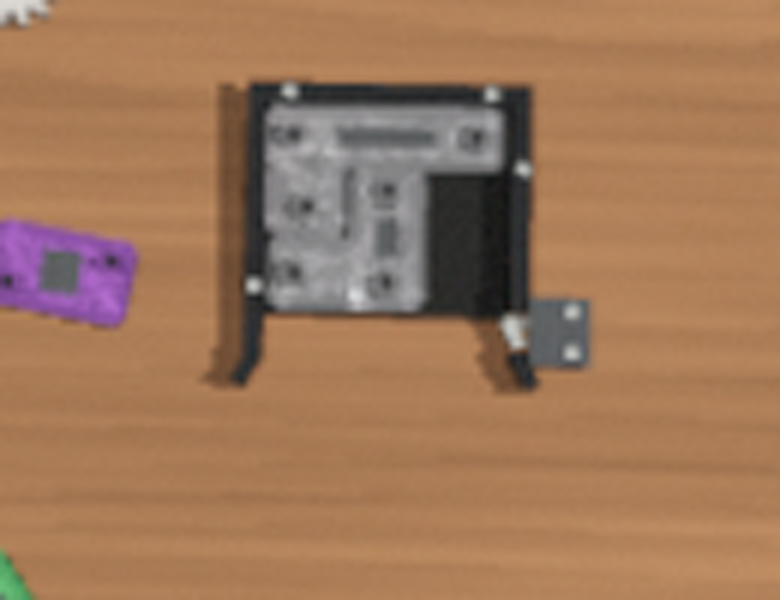

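View pics/in_small.png

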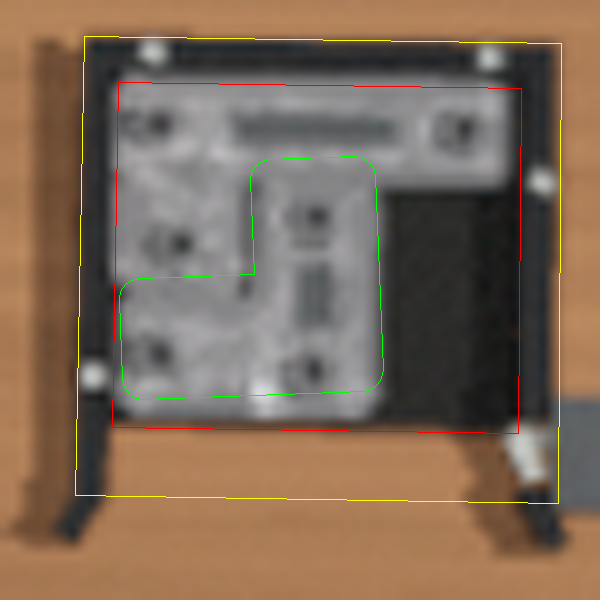

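Run:
```python
from h import *
p=get_image("top"); g=p["color"].astype(float).mean(2)
for r in range(181,200,3):
    row=g[r,262:282]; d=-np.diff(row); d[d<3]=0; k=np.argmax(d); s=slice(max(k-2,0),k+3); c=262+.5+(np.arange(len(d))[s]*d[s]).sum()/d[s].sum()
    row=g[r,236:250]; e=np.diff(row); e[e<3]=0; k=np.argmax(e); s=slice(max(k-2,0),k+3); c2=236+.5+(np.arange(len(e))[s]*e[s]).sum()/e[s].sum()
    print(r,round(c,2),w2f(unproj(p,[c,r],.012)[0]).round(1),"left",round(c2,2),w2f(unproj(p,[c2,r],.012)[0]).round(1))
```

```text
181 270.65 [ 11.3 -18.5] left 243.73 [10.  61.3]
184 270.41 [  2.3 -17.9] left 243.64 [ 1.1 61.4]
187 270.4 [ -6.7 -18. ] left 243.89 [-7.9 60.5]
190 270.33 [-15.6 -17.9] left 244.51 [-16.8  58.5]
193 270.22 [-24.5 -17.6] left 244.42 [-25.7  58.6]
196 270.2 [-33.5 -17.7] left 240.78 [-34.8  69.2]
199 270.37 [-42.3 -18.3] left 244.25 [-43.5  58.8]
```

Call:
arm_command(plan=[[[0.008, 0, 0.002], [0, 8.5, 0]], [[0.008, 0, 0.002], [0, 17, 0]], [[0.008, 0, 0.002], [0, 25.5, 0]], [[0.008, 0, 0.002], [0, 34, 0]], [[0.008, 0, 0.002], [0, 42.5, 0]]])

```text
clock: 28.05
position: [0.5092, 0.2606, 0.0978]
ee_rot: [-1.036, 1.445, -1.447]
force: [-0.2, -0.3, -0.5]
width: 1.001
```

Run:
```python
from h import *
go(.5061,.2699,.07,-27.8)
```

```text
t 28.05 pos [0.5092 0.2606 0.0978] jaw ang -18.76 tilt 0.05 width 1.001 F [-0.2 -0.3 -0.5] q [-0.36  0.54 -0.28  1.85  0.21  0.78 -1.08] fr [-120.3  297.3]
shift [-0.0078  0.0277 -0.006 ] turn y 9.04 rows 1.0 2.0
```

Call:
arm_command(plan=[[[-0.008, 0.015, -0.006], [0, 6, 0]], [[-0.008, 0.028, -0.006], [0, 9, 0]], [[-0.008, 0.028, -0.006], [0, 9, 0]], [[-0.008, 0.028, -0.006], [0, 9, 0]]])

```text
clock: 28.45
position: [0.5058, 0.2707, 0.0698]
ee_rot: [-0.944, 1.552, -1.553]
force: [-0.3, 0.3, -0.7]
width: 1.0
```

Run:
```python
from h import *
go(.5061,.2699,.0255,-27.8)
p=get_image("scene"); save(p,"c2.png",(270,170,390,290),6)
```

```text
t 28.45 pos [0.5058 0.2707 0.0698] jaw ang -27.40 tilt 0.05 width 1.000 F [-0.3  0.3 -0.7] q [-0.42  0.57 -0.23  1.87  0.19  0.72 -1.24] fr [-123.6  307.5]
shift [0.0006 0.0443 0.0006] turn y 0.40 rows 1.0 1.0
```

View pics/c2.png

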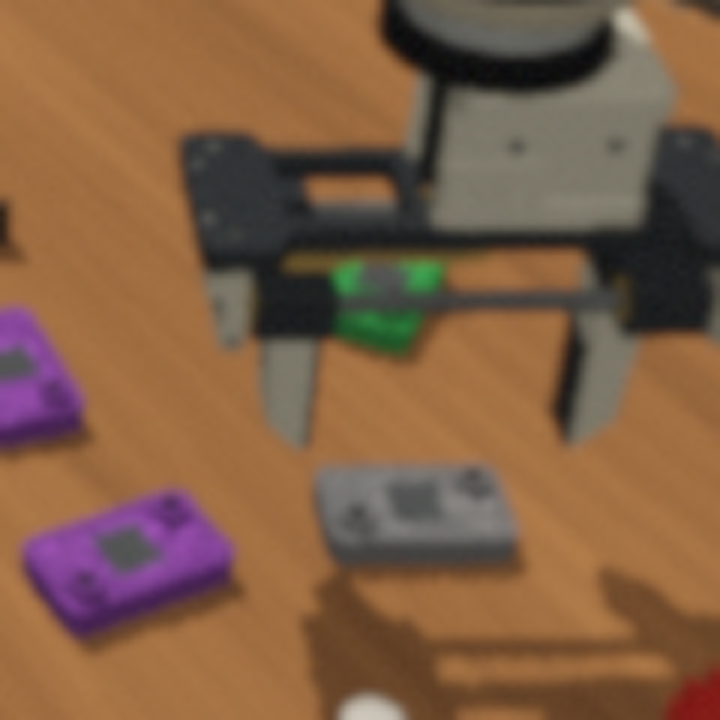

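Call:
arm_command(plan=[[[0.0006, 0.025, 0.0006], [0, 0.4, 0]], [[0.0006, 0.0435, 0.0006], [0, 0.4, 0]], [[0.0006, 0.0435, 0.0006], [0, 0.4, 0]]])

```text
clock: 28.8
position: [0.5051, 0.2699, 0.0249]
ee_rot: [-0.941, 1.559, -1.559]
force: [-1.0, -0.1, 0.1]
width: 1.001
```

Call:
arm_command(plan=[[[0, 0, 0], [0, 0, 0]], [[0, 0, 0], [0, 0, 0]], [[0, 0, 0], [0, 0, 0]], [[0, 0, 0], [0, 0, 0]], [[0, 0, 0], [0, 0, 0]]], fingers=1, squeeze=15)

```text
clock: 29.3
position: [0.5065, 0.2715, 0.0273]
ee_rot: [-0.936, 1.558, -1.559]
force: [-1.0, -1.6, 6.2]
width: 0.76
```

Run:
```python
from h import *
o,R=st()
q=np.array([.5061,.2699,-.4791]);d=o["position"][:2]-q[:2];c,s=np.cos(q[2]),np.sin(q[2]);print(c*d[0]+s*d[1],-s*d[0]+c*d[1])
```

```text
t 29.30 pos [0.5065 0.2715 0.0273] jaw ang -27.95 tilt 0.10 width 0.760 F [-1.  -1.6  6.2] q [-0.43  0.63 -0.21  1.89  0.21  0.64 -1.27] fr [-123.   308.2]
-0.0004308506824077401 0.001613261240297508
```

Call:
arm_command(plan=[[[0, 0, 0], [0, 0, 0]], [[0, -0.02, 0], [0, 0, 0]], [[0, -0.045, 0], [0, 0, 0]], [[0, -0.045, 0], [0, 0, 0]]])

```text
clock: 29.7
position: [0.5075, 0.2725, 0.0743]
ee_rot: [-0.932, 1.557, -1.557]
force: [0.9, 0.6, -0.9]
width: 0.758
```

Run:
```python
from h import *
go(*f2w(-150,-38),.07,.5)
p=get_image("scene"); save(p,"c3.png",(270,170,390,290),6)
```

```text
t 29.70 pos [0.5075 0.2725 0.0743] jaw ang -27.95 tilt 0.29 width 0.758 F [ 0.9  0.6 -0.9] q [-0.42  0.57 -0.24  1.86  0.19  0.73 -1.25] fr [-122.   309.2]
shift [0.3186 0.0033 0.1408] turn y -28.45 rows 7.0 4.0
```

View pics/c3.png

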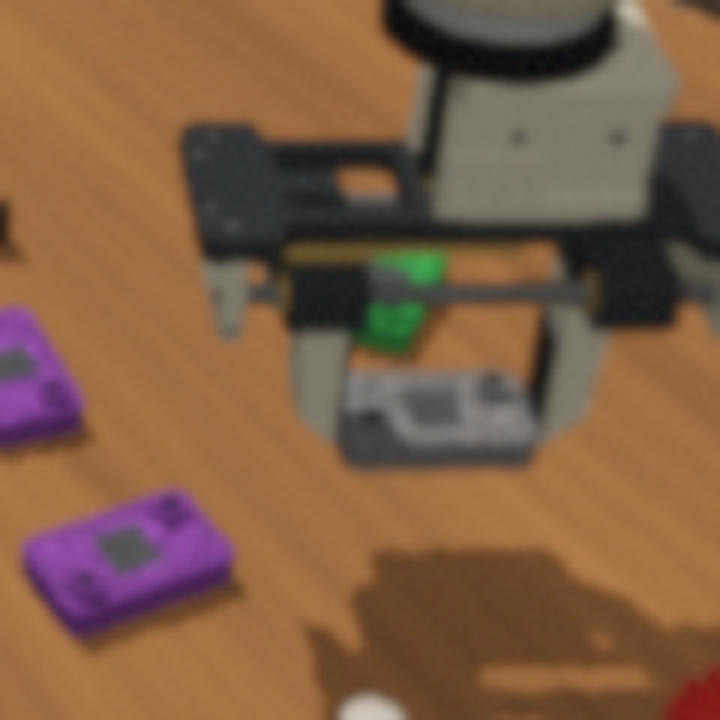

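Call:
arm_command(plan=[[[0.04, 0, 0.015], [0, -7, 0]], [[0.085, 0, 0.03], [0, -14, 0]], [[0.13, 0, 0.05], [0, -21, 0]], [[0.17, 0, 0.07], [0, -28.4, 0]], [[0.215, 0, 0.09], [0, -28.4, 0]]])

```text
clock: 30.25
position: [0.4839, 0.0377, 0.0706]
ee_rot: [-1.216, 1.2, -1.199]
force: [1.2, 0.5, -1.1]
width: 0.762
```

Run:
```python
from h import *
go(*f2w(-138,-37.6),.06,.5)
```

```text
t 30.25 pos [0.4839 0.0377 0.0706] jaw ang 0.76 tilt 0.04 width 0.762 F [ 1.2  0.5 -1.1] q [ 0.1   0.48 -0.38  2.07  0.3   0.64 -0.46] fr [-147.6   74.6]
shift [0.1122 0.0106 0.0092] turn y 0.26 rows 3.0 1.0
```

Call:
arm_command(plan=[[[0.045, 0, 0], [0, 0.2, 0]], [[0.09, 0, 0], [0, 0.2, 0]], [[0.112, 0, 0.005], [0, 0.2, 0]], [[0.112, 0.02, 0.009], [0, 0.2, 0]], [[0.112, 0.035, 0.009], [0, 0.2, 0]]])

```text
clock: 30.75
position: [0.4944, -0.0742, 0.0351]
ee_rot: [-1.21, 1.208, -1.208]
force: [-0.5, 0.3, 0.0]
width: 0.758
```

Run:
```python
from h import *
import pickle
go(*f2w(-138,-37.6),.028,.5)
p=get_image("scene"); save(p,"c4.png",(190,110,310,230),6); pickle.dump(p,open("c4.pkl","wb"))
p=get_image("top"); save(p,"c4t.png",(200,150,330,250),6)
```

```text
t 30.75 pos [ 0.4944 -0.0742  0.0351] jaw ang 0.09 tilt 0.01 width 0.758 F [-0.5  0.3  0. ] q [ 0.3   0.56 -0.34  2.06  0.33  0.57 -0.28] fr [-138.1  -37.3]
shift [0.0003 0.0071 0.0001] turn y -0.41 rows 1.0 1.0
```

View pics/c4.png

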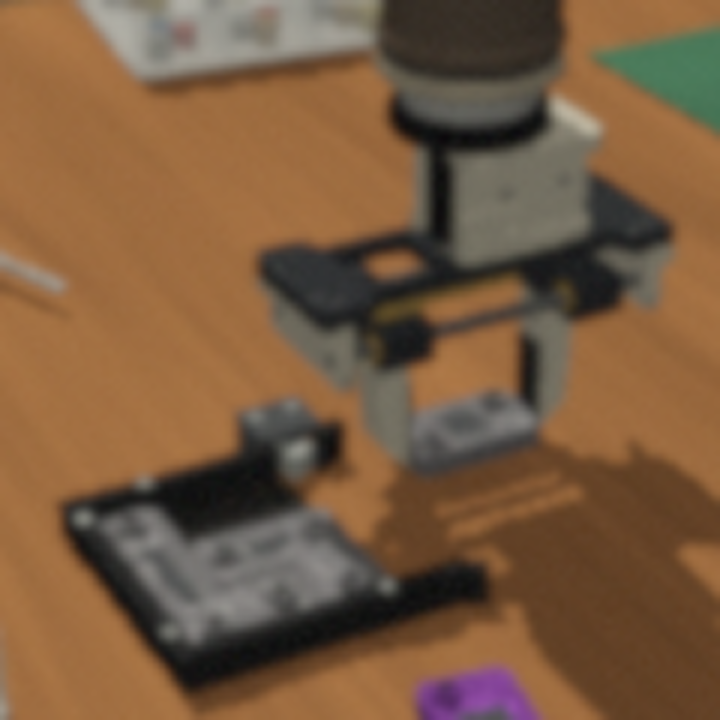

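View pics/c4t.png

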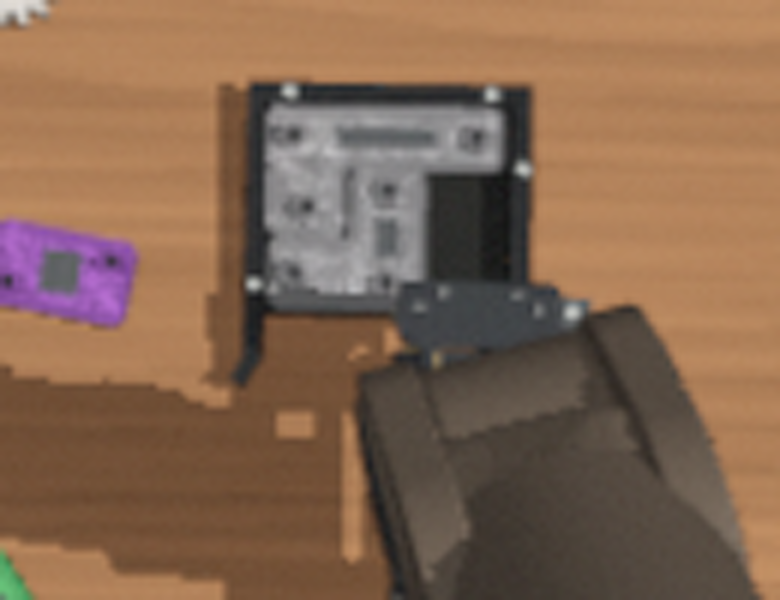

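Call:
arm_command(plan=[[[0, 0.0075, 0], [0, -0.4, 0]], [[0, 0.0075, 0.01], [0, -0.4, 0]], [[0, 0.0075, 0.02], [0, -0.4, 0]], [[0, 0.0075, 0.03], [0, -0.4, 0]], [[0, 0.0075, 0.037], [0, -0.4, 0]]])

```text
clock: 31.35
position: [0.5333, -0.0725, 0.0292]
ee_rot: [-1.213, 1.2, -1.202]
force: [0.1, 0.8, -0.7]
width: 0.763
```

Run:
```python
from h import *
import pickle
st()
p=get_image("scene"); save(p,"c5.png",(190,110,310,230),6)
np.set_printoptions(precision=1,suppress=True)
# predicted bar outline overlay for centre = TCP - [0,1.6]
o=observe(); f=w2f(o["position"])
for dy,c in((-1.6,(0,255,0)),):
    b=np.c_[place(rnd(SH["bar"])+(f+[0,dy])/1000.,FR),np.full(20,.0135)]
    overlay(p,[(b,c),(np.c_[place(box(-52,52,-60.5,60.5),FR),np.full(4,.0)],(0,0,255))],(190,130,290,230),"c5o.png",7)
```

```text
t 31.35 pos [ 0.5333 -0.0725  0.0292] jaw ang 0.65 tilt 0.10 width 0.763 F [ 0.1  0.8 -0.7] q [ 0.28  0.61 -0.34  1.97  0.34  0.61 -0.27] fr [-99.2 -36. ]
```

View pics/c5o.png

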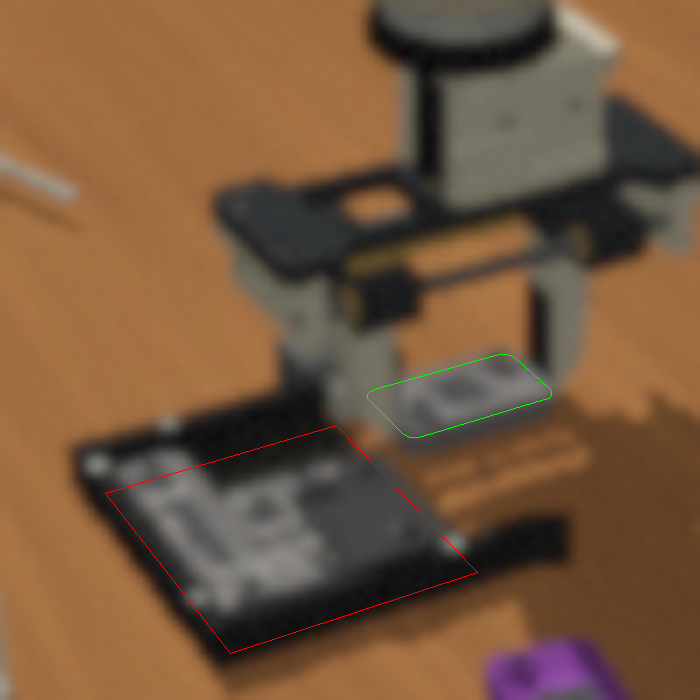

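Call:
arm_command(plan=[[[0.0013, 0.0012, 0.004], [0, 0, 0]], [[0.0013, 0.0012, 0.01], [0, 0, 0]], [[0.0013, 0.0012, 0.016], [0, 0, 0]], [[0.0013, 0.0012, 0.022], [0, 0, 0]]])

```text
clock: 31.8
position: [0.5503, -0.0732, 0.027]
ee_rot: [-1.219, 1.205, -1.198]
force: [-3.6, 2.4, 0.5]
width: 0.76
```

Run:
```python
from h import *
st()
p=get_image("scene"); save(p,"c6.png",(200,130,300,230),7)
```

```text
t 31.80 pos [ 0.5503 -0.0732  0.027 ] jaw ang 0.67 tilt 0.35 width 0.760 F [-3.6  2.4  0.5] q [ 0.28  0.63 -0.34  1.93  0.33  0.64 -0.26] fr [-82.2 -36.9]
```

View pics/c6.png

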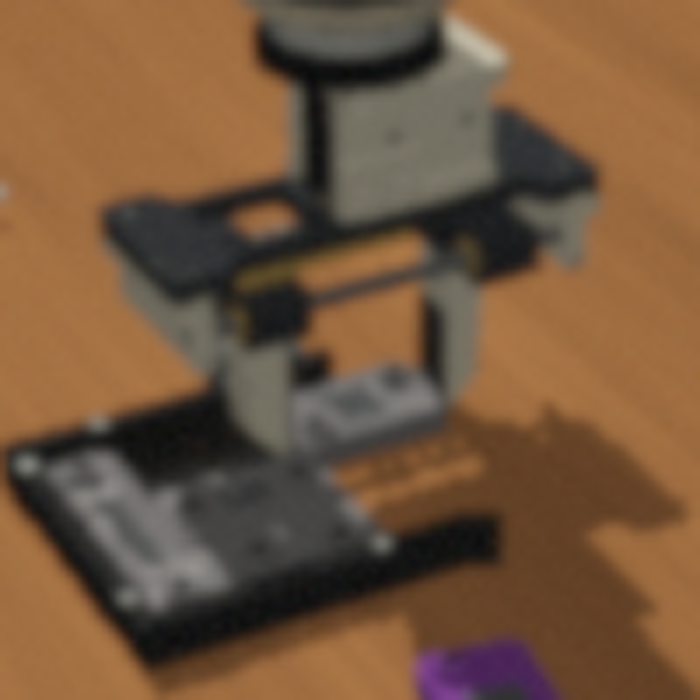

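Call:
arm_command(plan=[[[0, 0, 0.004], [0, 0, 0]], [[0, 0, 0.008], [0, 0, 0]], [[0, 0, 0.012], [0, 0, 0]], [[0, 0, 0.012], [0, 0, 0]]])

```text
clock: 32.25
position: [0.5651, -0.073, 0.0272]
ee_rot: [-1.215, 1.202, -1.2]
force: [-3.8, 4.1, 0.1]
width: 0.76
```

Run:
```python
from h import *
st()
p=get_image("scene"); save(p,"c7.png",(200,130,300,230),7)
```

```text
t 32.25 pos [ 0.5651 -0.073   0.0272] jaw ang 0.66 tilt 0.08 width 0.760 F [-3.8  4.1  0.1] q [ 0.27  0.65 -0.34  1.89  0.33  0.66 -0.26] fr [-67.5 -36.8]
```

View pics/c7.png

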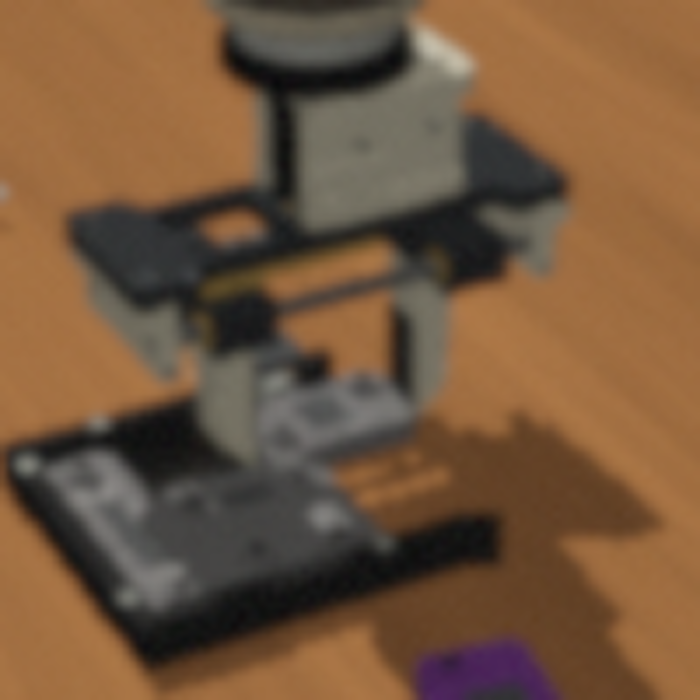

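Call:
arm_command(plan=[[[0, 0, 0.005], [0, 0, 0]], [[0, 0, 0.01], [0, 0, 0]], [[0, 0, 0.015], [0, 0, 0]], [[0, 0, 0.02], [0, 0, 0]]])

```text
clock: 32.7
position: [0.5841, -0.0728, 0.0271]
ee_rot: [-1.216, 1.203, -1.199]
force: [-6.5, 3.2, 2.2]
width: 0.759
```

Run:
```python
from h import *
st()
p=get_image("scene"); save(p,"c8.png",(200,130,300,230),7)
```

```text
t 32.70 pos [ 0.5841 -0.0728  0.0271] jaw ang 0.65 tilt 0.17 width 0.759 F [-6.5  3.2  2.2] q [ 0.27  0.67 -0.34  1.84  0.33  0.69 -0.25] fr [-48.4 -36.7]
```

View pics/c8.png

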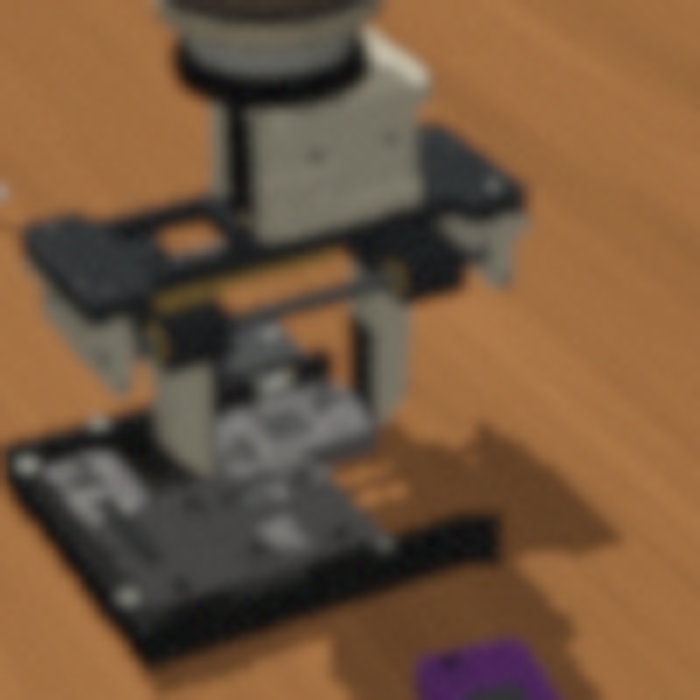

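Call:
arm_command(plan=[[[0, 0, 0.004], [0, 0, 0]], [[0, 0, 0.008], [0, 0, 0]], [[0, 0, 0.012], [0, 0, 0]], [[0, 0, 0.014], [0, 0, 0]], [[0, 0, 0.014], [0, 0, 0]]])

```text
clock: 33.25
position: [0.5998, -0.0727, 0.0275]
ee_rot: [-1.214, 1.201, -1.201]
force: [-1.8, 3.9, -0.4]
width: 0.756
```

Run:
```python
from h import *
st()
p=get_image("scene"); save(p,"c9.png",(200,130,300,230),7)
```

```text
t 33.25 pos [ 0.5998 -0.0727  0.0275] jaw ang 0.65 tilt 0.04 width 0.756 F [-1.8  3.9 -0.4] q [ 0.26  0.68 -0.34  1.81  0.33  0.71 -0.24] fr [-32.8 -36.8]
```

View pics/c9.png

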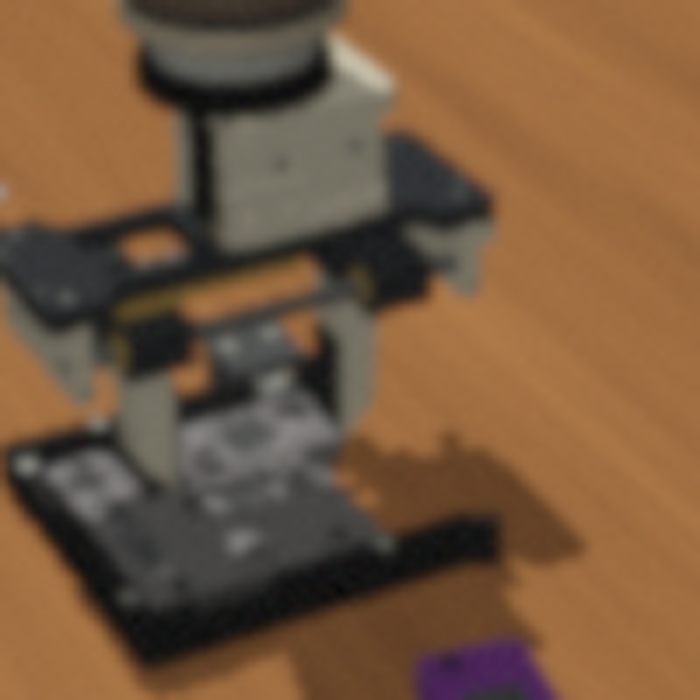

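Call:
arm_command(plan=[[[0, 0, 0], [0, 0, 0]], [[0, 0, 0], [0, 0, 0]], [[0, -0.025, -0.001], [0, 0, 0]], [[0, -0.05, -0.02], [0, 0, 0]], [[0, -0.05, -0.06], [0, -8, 0]]], fingers=-0.62)

```text
clock: 33.8
position: [0.544, -0.0742, 0.0809]
ee_rot: [-1.271, 1.09, -1.103]
force: [0.6, 0.5, -0.1]
width: 0.81
```

Run:
```python
from h import *
go(*f2w(-95,-39),.075,90.5)
p=get_image("scene"); save(p,"c10.png",(200,130,300,230),7)
```

```text
t 33.80 pos [ 0.544  -0.0742  0.0809] jaw ang 8.65 tilt 0.54 width 0.810 F [ 0.6  0.5 -0.1] q [ 0.34  0.55 -0.41  1.92  0.32  0.73 -0.11] fr [-88.6 -37.8]
shift [ 0.0003  0.0058 -0.0066] turn y -81.85 rows 1.0 10.0
```

View pics/c10.png

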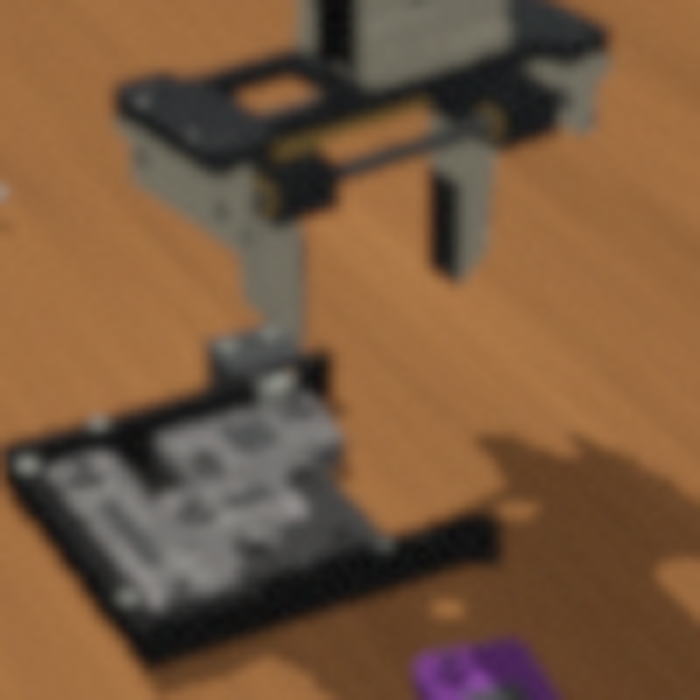

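Bar sits in the gap, about 18 mm short of home. Turn the tool 90° and close for the push.

Call:
arm_command(plan=[[[0, 0, -0.01], [0, -8.5, 0]], [[0, 0, -0.01], [0, -17, 0]], [[0, 0, -0.01], [0, -25.5, 0]], [[0, 0, -0.01], [0, -34, 0]], [[0, 0, -0.01], [0, -42.5, 0]]], fingers=1)

```text
clock: 34.35
position: [0.5298, -0.0764, 0.0777]
ee_rot: [-1.507, 0.526, -0.528]
force: [-0.8, 0.3, -0.1]
width: 0.423
```

Call:
arm_command(plan=[[[0, 0, 0], [0, -8.5, 0]], [[0, 0, 0], [0, -17, 0]], [[0, 0, 0], [0, -25.5, 0]], [[0, 0, 0], [0, -34, 0]], [[0, 0, 0], [0, -39.3, 0]]])

```text
clock: 34.85
position: [0.5298, -0.0765, 0.0775]
ee_rot: [-1.572, -0.01, 0.009]
force: [0.5, 0.2, 0.1]
width: 0.014
```

Run:
```python
from h import *
go(*f2w(-95,-38.5),.05,90.5)
```

```text
t 34.85 pos [ 0.5298 -0.0765  0.0775] jaw ang 90.68 tilt 0.06 width 0.014 F [0.5 0.2 0.1] q [ 0.6   0.63 -0.78  1.93  0.6   0.83  1.07] fr [-102.8  -40. ]
shift [0.0077 0.0275 0.0015] turn y 0.18 rows 1.0 1.0
```

Call:
arm_command(plan=[[[0, 0.03, 0.002], [0, 0.2, 0]], [[0, 0.045, 0.002], [0, 0.2, 0]], [[0, 0.052, 0.002], [0, 0.2, 0]], [[0, 0.052, 0.002], [0, 0.2, 0]]])

```text
clock: 35.25
position: [0.5289, -0.0736, 0.0248]
ee_rot: [-1.571, -0.002, 0.004]
force: [0.2, -0.2, 0.9]
width: 0.006
```

Run:
```python
from h import *
go(*f2w(-60,-38),.0247,90.5)
p=get_image("scene"); save(p,"c11.png",(200,130,300,230),7)
```

```text
t 35.25 pos [ 0.5289 -0.0736  0.0248] jaw ang 90.23 tilt 0.10 width 0.006 F [ 0.2 -0.2  0.9] q [ 0.54  0.7  -0.71  1.96  0.68  0.74  0.99] fr [-103.6  -37.1]
shift [ 0.0436 -0.     -0.0007] turn y -0.27 rows 1.0 1.0
```

View pics/c11.png

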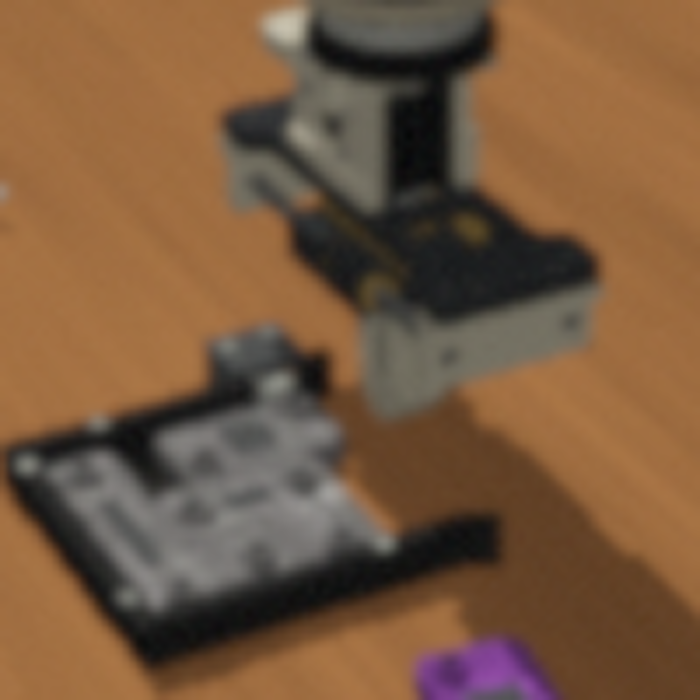

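Call:
arm_command(plan=[[[0.01, 0, -0.0005], [0, -0.2, 0]], [[0.018, 0, -0.0005], [0, -0.2, 0]], [[0.025, 0, -0.0005], [0, -0.2, 0]], [[0.031, 0, -0.0005], [0, -0.2, 0]], [[0.036, 0, -0.0005], [0, -0.2, 0]]])

```text
clock: 35.8
position: [0.5641, -0.074, 0.0255]
ee_rot: [-1.572, -0.003, 0.009]
force: [-9.4, -1.0, 7.0]
width: 0.004
```

Run:
```python
from h import *
st()
p=get_image("scene"); save(p,"c12.png",(200,130,300,230),7)
```

```text
t 35.80 pos [ 0.5641 -0.074   0.0255] jaw ang 90.43 tilt 0.23 width 0.004 F [-9.4 -1.   7. ] q [ 0.52  0.74 -0.71  1.87  0.67  0.79  1.02] fr [-68.5 -37.7]
```

View pics/c12.png

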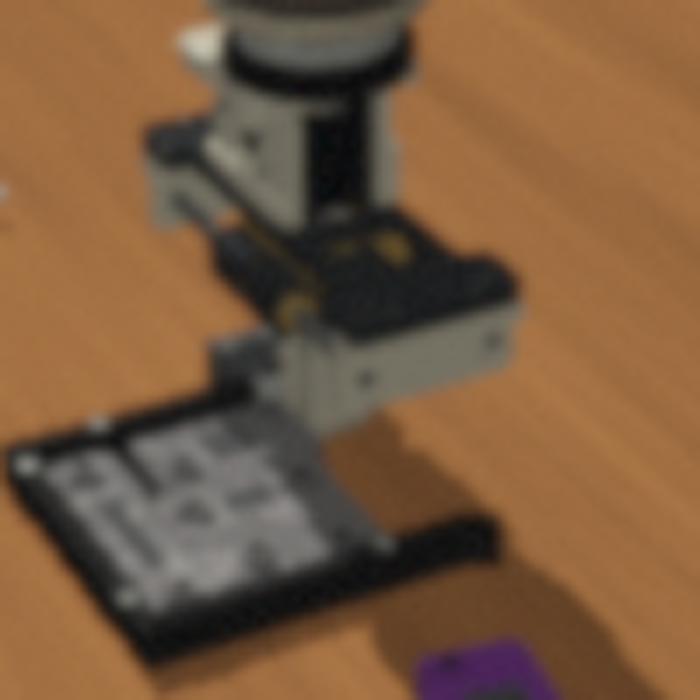

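Call:
arm_command(plan=[[[0.002, 0, 0], [0, 0, 0]], [[0.004, 0, 0], [0, 0, 0]], [[0.006, 0, 0], [0, 0, 0]], [[0.007, 0, 0], [0, 0, 0]]])

```text
clock: 36.25
position: [0.573, -0.0737, 0.0257]
ee_rot: [-1.571, -0.006, 0.006]
force: [-2.4, -0.2, 2.3]
width: 0.007
```

Run:
```python
from h import *
st()
```

```text
t 36.25 pos [ 0.573  -0.0737  0.0257] jaw ang 90.43 tilt 0.02 width 0.007 F [-2.4 -0.2  2.3] q [ 0.52  0.75 -0.71  1.85  0.67  0.8   1.02] fr [-59.5 -37.5]
```

Call:
arm_command(plan=[[[0.001, 0, 0], [0, 0, 0]], [[0.002, 0, 0], [0, 0, 0]], [[0.002, 0, 0], [0, 0, 0]]])

```text
clock: 36.55
position: [0.5731, -0.0736, 0.0254]
ee_rot: [-1.571, -0.004, 0.008]
force: [-6.6, -0.8, 5.6]
width: 0.007
```

Run:
```python
from h import *
st()
```

```text
t 36.55 pos [ 0.5731 -0.0736  0.0254] jaw ang 90.45 tilt 0.16 width 0.007 F [-6.6 -0.8  5.6] q [ 0.52  0.75 -0.71  1.85  0.67  0.8   1.02] fr [-59.4 -37.5]
```

Hard stop reached; back off, rise and look.

Call:
arm_command(plan=[[[-0.01, 0, 0], [0, 0, 0]], [[-0.03, -0.01, 0], [0, 0, 0]], [[-0.05, -0.05, -0.02], [0, 0, 0]], [[-0.05, -0.09, -0.06], [0, 0, 0]], [[-0.06, -0.11, -0.11], [0, 0, 0]]])

```text
clock: 37.05
position: [0.5186, -0.1734, 0.1343]
ee_rot: [-1.571, -0.013, 0.005]
force: [1.9, -0.6, -0.2]
width: 0.005
```

Call:
arm_command(plan=[[[-0.01, -0.02, -0.05], [0, 0, 0]], [[-0.02, -0.03, -0.1], [0, 0, 0]], [[-0.02, -0.03, -0.14], [0, 0, 0]], [[-0.02, -0.03, -0.14], [0, 0, 0]]])

```text
clock: 37.45
position: [0.4962, -0.3231, 0.1609]
ee_rot: [-1.575, 0.002, -0.003]
force: [0.4, 0.4, -0.9]
width: 0.008
```

Run:
```python
from h import *
st()
p=get_image("scene"); save(p,"d1s.png",(195,170,285,230),8)
p=get_image("top"); save(p,"d1.png",(228,152,312,226),8)
overlay(p,[(np.c_[place(rnd(SH[n])+np.array(c)/1000.,FR),np.full(len(rnd(SH[n])),.012)],k) for n,c,k in(("big",(35,1),(0,255,0)),("small",(-16,.5),(0,0,255)),("bar",(-16,-39),(255,255,0)))],(228,152,312,226),"d1o.png",8)
```

```text
t 37.45 pos [ 0.4962 -0.3231  0.1609] jaw ang 89.83 tilt 0.24 width 0.008 F [ 0.4  0.4 -0.9] q [ 1.04  0.61 -0.83  1.71  0.52  1.05  1.6 ] fr [-138.6 -286.3]
```

View pics/d1.png

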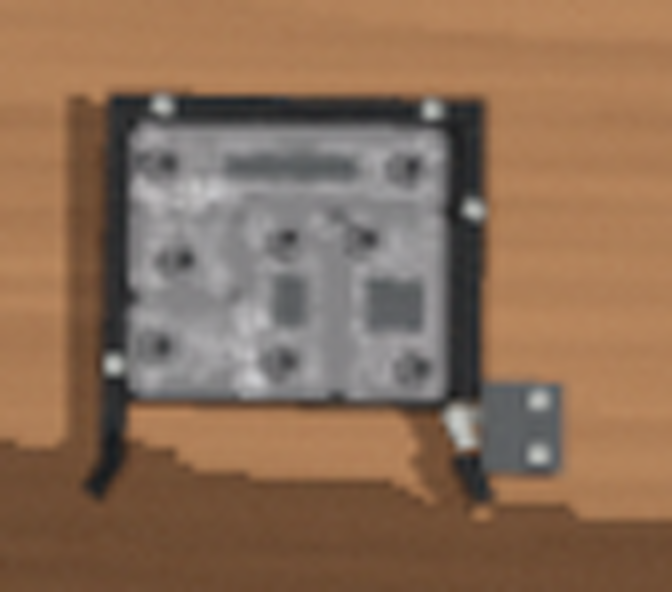

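View pics/d1o.png

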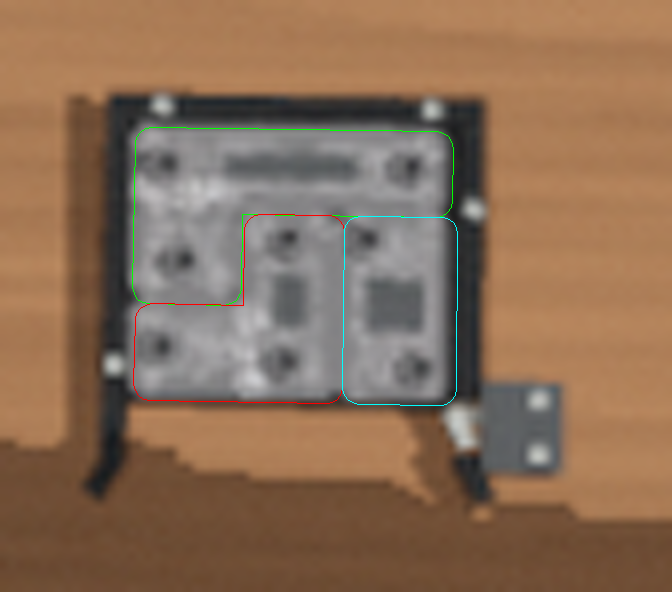

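View pics/d1s.png

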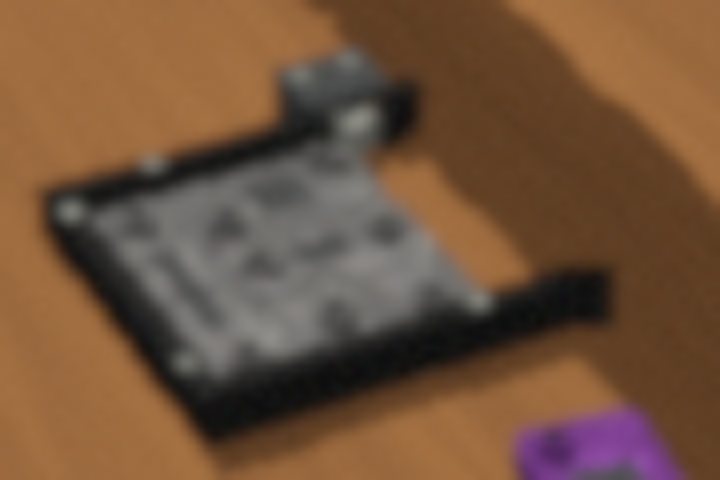

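Run:
```python
from h import *
import pickle
a=pickle.load(open("top.pkl","rb"))["color"]; p=get_image("top"); b=p["color"]
c=(278,194,302,220)
im=np.hstack([cv2.resize(cv2.cvtColor(x[c[1]:c[3],c[0]:c[2]],cv2.COLOR_RGB2BGR),None,fx=14,fy=14,interpolation=cv2.INTER_NEAREST) for x in(a,b)])
cv2.imwrite("pics/d2.png",im)
s0=pickle.load(open("scene.pkl","rb"))["color"]; s=get_image("scene")["color"]
c=(225,172,252,200)
cv2.imwrite("pics/d3.png",np.hstack([cv2.resize(cv2.cvtColor(x[c[1]:c[3],c[0]:c[2]],cv2.COLOR_RGB2BGR),None,fx=14,fy=14,interpolation=cv2.INTER_NEAREST) for x in(s0,s)]))
```

```text
(no output)
```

View pics/d2.png

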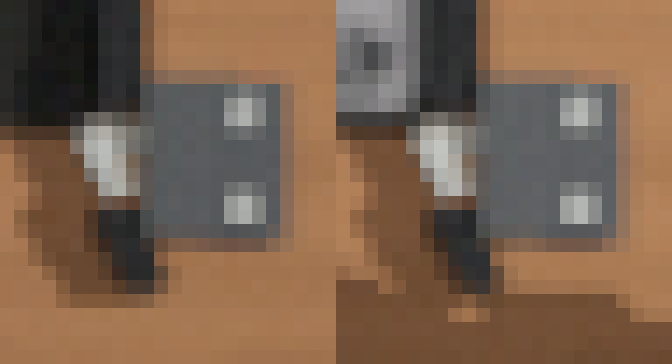

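View pics/d3.png

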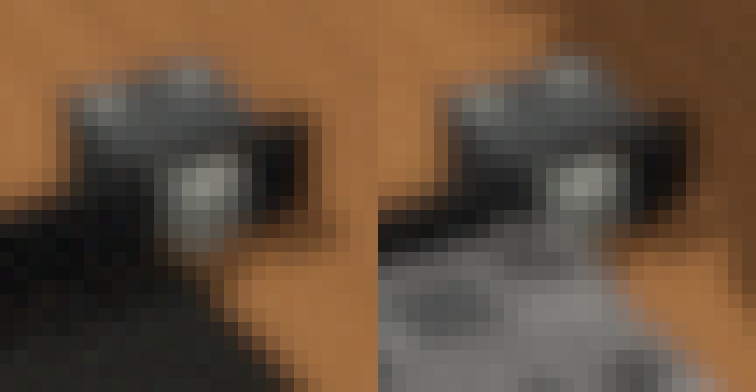

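Run:
```python
from cell import sign_off
print(sign_off())
```

```text
the job is handed in; nothing more can be done
None
```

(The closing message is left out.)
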